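# Set the torque driver and present it to a valve's coil nut

### The arm

A 6-joint arm with a two-finger parallel gripper is mounted at the origin on a cart in front of the work surface, level with it; the furniture and walls round the work are solid. World frame = base frame: x ahead of the robot, y to its left, z up, the work surface at z = 0. Lengths are in m, angles in rad, forces in N, time in s.
With the tool pointing down it reaches from about 0.25 to 0.725 m from the base axis. Payload 4 kg.
Tool frame: the origin (TCP) lies midway between the tips of the shut fingers; the grasp point (between the pads) lies 19 mm behind it; z points along the fingers, y is the line along which they close (so a half turn about z gives the same grasp; the last joint's range is limited). The gripper opens to 85 mm and grips with 20 to 120 N. Pads are 22 mm wide; open, the fingers measure 114 mm over their backs; the gripper's body (76 mm by 85 mm) begins 54 mm behind the grasp point. The pads swing forward as they close: fully open they stand 13 mm farther back than shut.
Start: joints at [-1.121, 0.241, 0.005, 1.335, 0, 1.571], TCP at [0.217, -0.45, 0.231] pointing down, gripper open.
Joint ranges: [-2.72, 2.72], [-1.05, 1.87], [-1.09, 1.28], [-1.99, 2.15], [-1.42, 1.44], [-3.14, 3.14]. Speed limits (rad/s): [2.79, 2.79, 3.14, 3.14, 3.14, 3.14].

### API

Orientations are given as a unit quaternion [x, y, z, w].
In Python, from workcell import bot gives the robot as it stands. The module is installed in compiled form; this text tells all that it offers.
- The arm moves only by the tool jog_arm, never from a script. Its argument "deltas" is a list of rows, each an object with "fingers": the opening, from 0 (shut) to 1 (fully open); "delta_pos": the shift along the tool's x, y, z normalised to -1 to 1, where 1 is 300 mm, a list of three; "yaw": the turn about the tool's z normalised to -1 to 1, where 1 is pi/4 rad. A call has 1 to 12 rows; each row is the pose to reach, as a shift and turn from the pose commanded when the call began, along the tool's axes at that moment; what a row does not reach only later rows make up. A row lasts 1/10 s, in which the tool goes at most 50 mm and 8.59 degrees, less where a joint would pass 70% of its speed; a pose out of reach is approached as far as the arm can. A call with a number of a shift or a turn outside -1 to 1 is refused whole. A call with a gripper value outside its range is refused whole. The fingers move at their own pace and stop on an object; the grip force is fixed at half the most. Time passes only in rows, so rows that repeat a pose let the fingers close. It gives the time, the measured TCP pose, the force, the opening and the grip force at its end, in the units of the state.
- bot.get_obs(): the state, without advancing time (a new reading comes with each control period).
- bot.camera(name): name is "side" or "top"; returns a dict with "image" (400x640x3 uint8, red, green, blue), "range_z" (400x640 float32, m along the optical axis (not along the pixel's ray), 0 where there is no reading), "fx", "fy", "cx", "cy" (pixels), "rvec" (rotation vector, rad) and "tvec" (3), from world to camera coordinates, as OpenCV has them. Camera axes: x right, y down, z forward; pixel columns grow to the right and rows downward; lengths in m; the calibration is good to about 2 mm. A picture is of the moment at which its call begins.
- bot.job_done(): hands the job in; it is judged then, once.
The state is a dict: "clock": time; "joint_pos": joint angles; "joint_vel": joint speeds; "tau": joint torques, N m; "eef_pos": TCP position; "tool_rot": TCP orientation; "ft_force": force on the tool from outside, world axes, zero at the start; "ft_torque": the same for the moment, N m; "grip_width": finger opening in m; "grasp_force": force on a finger pad.
Only numpy, scipy, OpenCV 4.12 (cv2) and the standard library are available. Lean on these libraries where they do the work, as an engineer would, in place of code of your own. Each camera call takes 0.05 s, during which the arm holds its last target. There are 200 camera calls.

### The job

Turn the sleeve of the torque nut driver to 4 on its scale while the driver still sits in its stand, then draw the driver out. Turn it upright, socket pointing straight down, and finish the program still holding it there, steady and centred about 3 cm above the nut on top of the coil of the solenoid valve that stands in the cradle, without touching the valve. Leave the valve and the other things on the cart where they are.

Things in the scene. Friction and masses are not known exactly. Their poses are not given: they have to be found in the camera images.
- driver: torque nut driver, 179 mm long, about 0.34 kg. Origin: centre of socket's mouth; z along the tool to the sleeve's end. Along z (mm): steel socket (diameter 15) 0-26, shank (8) to 66, ferrule to 75, square grey handle 36 x 36, flats across x and y, 75-147, scale collar (36) 147-153, knurled sleeve (28) 153-179. In the stand it leans 40 degrees, sleeve up and to the robot's right.
- handle_grip (a point): point on the driver's axis 142 mm from the socket's mouth, where to grip the handle across its flats with the fingers pointing along the tool's axis. Seated, the handle's first 40 mm (75-115) stand in the square nest, which keeps the driver from turning (0.8 mm play all round); it comes out straight along its own axis, 115 mm until the socket is clear.
- sleeve (a joint): setting sleeve on the driver, 0 to 2.618 rad, a click stop every 0.5236: 0 = value 1, 0.524 = 2, 1.047 = 3, 1.571 = 4, 2.094 = 5, 2.618 = 6. Grows clockwise seen from the sleeve's end (right-handed about the driver's -z). 0.04 N m carries it out of a stop; let go within 0.2 rad of a stop it snaps in by itself. Starts at 1, 2 or 3.
- sleeve_grip (a point): point on the sleeve's axis at the height to grip it, 177 mm from the socket's mouth and 2 mm below the end face (fingers along the axis; the tips then clear the collar)
- index_mark (a point): point on the sleeve's white index line, at the rim of its end face. The line runs down the sleeve's side and from the centre to the edge of the end face, and points at the value set.
- scale_four (a point): the mark of 4 on the collar's top face, 16.5 mm off the axis. The collar bears six black marks 30 degrees apart for 1 to 6, clockwise seen from the sleeve's end, on the side that faces up in the stand (the driver's +x lies midway between 3 and 4); the mark of 1 is broad, the others thin.
- stand: grey driver stand, fixed: base 142 x 104 x 8 mm, two cheeks 78 mm apart over all (across y), between them an aluminium block 66 x 66 mm inclined 40 degrees with a square nest 37.6 mm wide and 40 deep. Origin: on the cart's top under the base's centre; the driver leans to its -x. Seated, the driver's origin is at (50, 0, 26) mm here. Block's highest point 135 mm.
- nest_mouth (a point): centre of the nest's square mouth in the block's upper face; on the seated driver's axis, 115 mm from its socket's mouth
- cradle: low holding cradle fixed on the cart: steel plate 78 x 168 x 8 mm with aluminium rails up to 24 mm high. Origin: on the cart's top under its centre.
- valve: pilot solenoid valve, loose in the cradle, 48 x 116 x 114 mm, 0.38 kg: long low body, tall coil near one end, a small round nut (diameter 10) on its very top. Origin: centre of its underside, 8 mm above the cart; long axis y, coil at +y. Two other solenoid valves stand without a cradle at the left of the cart.
- coil_nut (a point): centre of the top of the coil nut, the valve's highest point: (3, 32, 114) mm in the valve's frame, 122 mm above the cart; z up
- pressure_gauge: round dial gauge lying face up, 88x63x24 mm, loose; leave it where it is. Origin: centre of its underside.
- tee: brass tee, 56x66x45 mm, loose; leave it where it is. Origin: centre of its underside.

How it is judged:
By the outcome, as a careful person would: the job done as asked, in the order asked, and still so for the second after the job is handed in, while the arm keeps its last pose, push and grip.
It also fails if it takes over 48 s, if anything falls off the work surface, if the arm or the gripper's body presses on something with over 40 N, if the wrist force passes 120 N, or if a joint passes its speed limit or range.

## Working session

There is one attempt and no reset: what is moved stays moved. The work goes in short steps, Python scripts to look and compute and a tool call to move; the robot and the scene stay as the last step left them, time stands still between calls to the robot, and variables do not carry over. Pictures are saved under pics/ and viewed, at most 10 in all, crops included, and the job is handed in when it is done.

Besides the shell and the picture viewer there is one more tool, called as name(argument=value, ...), one argument or row to a line, values as JSON. jog_arm: Moves the arm, as the interface text tells. Scaled input: -1 to 1 covers 300 mm each way for a shift and pi/4 rad each way for a turn. Its arguments: {"type":"object","properties":{"deltas":{"type":"array","items":{"type":"object","properties":{"fingers":{"type":"number"},"delta_pos":{"type":"array","items":{"type":"number"}},"yaw":{"type":"number"}}}}},"required":["deltas"]}

```bash
mkdir -p pics; ls; cat > h.py <<'E'
import numpy as np,cv2
from scipy.spatial.transform import Rotation as R
from workcell import bot
def cam(n):
    c=bot.camera(n); c['R']=cv2.Rodrigues(np.array(c['rvec'],float))[0]; c['t']=np.array(c['tvec'],float).reshape(3); return c
def save(c,f,box=None,s=1):
    im=c['image'][:,:,::-1]
    if box: im=im[box[1]:box[3],box[0]:box[2]]
    cv2.imwrite('pics/'+f,cv2.resize(im,None,fx=s,fy=s,interpolation=cv2.INTER_CUBIC))
def xyz(c):
    v,u=np.mgrid[:400,:640]; z=c['range_z']
    p=np.stack([(u-c['cx'])/c['fx']*z,(v-c['cy'])/c['fy']*z,z],-1)
    return (p-c['t'])@c['R']
def ray(c,u,v):
    d=c['R'].T@np.array([(u-c['cx'])/c['fx'],(v-c['cy'])/c['fy'],1]); return -c['R'].T@c['t'],d
def plane(c,u,v,h):
    o,d=ray(c,u,v); return o+d*(h-o[2])/d[2]
def proj(c,p):
    q=np.atleast_2d(p)@c['R'].T+c['t']; return np.c_[c['fx']*q[:,0]/q[:,2]+c['cx'],c['fy']*q[:,1]/q[:,2]+c['cy']]
E
python3 - <<'E'
from h import *
np.set_printoptions(precision=3,suppress=True)
o=bot.get_obs(); print(o)
print(R.from_quat(o['tool_rot']).as_matrix())
for n in('side','top'):
    c=cam(n); save(c,n+'0.png'); print(n,-c['R'].T@c['t'],c['R'][2],c['fx'],c['cx'],c['cy'])
E
```

```text
pics
{'clock': 0.0, 'joint_pos': array([-1.121,  0.241,  0.004,  1.335,  0.   ,  1.571]), 'joint_vel': array([ 0.   , -0.002,  0.   ,  0.001, -0.002,  0.   ]), 'tau': array([  0.   , -37.232,  25.241,   0.017,   0.   ,   0.   ]), 'eef_pos': array([ 0.217, -0.45 ,  0.23 ]), 'tool_rot': array([ 0.975,  0.223, -0.   , -0.001]), 'ft_force': array([ 0.009, -0.132,  0.148]), 'ft_torque': array([ 0.047, -0.019,  0.05 ]), 'grasp_force': 0.0, 'grip_width': 0.08519906915569203}
[[ 0.901  0.435 -0.001]
 [ 0.435 -0.901  0.002]
 [ 0.    -0.002 -1.   ]]
side [0.194 0.638 0.522] [ 0.338 -0.82  -0.463] 448.7132196433916 320.73682809692497 196.5767832190306
top [ 0.307 -0.049  1.058] [ 0.189 -0.038 -0.981] 415.84754955948324 327.20282069347235 203.9805102500422
```

View pics/side0.png

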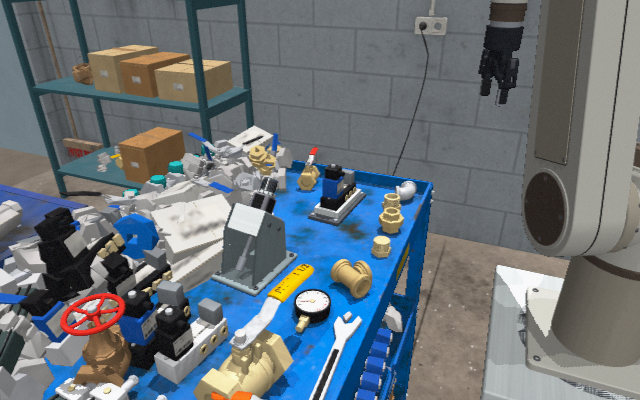

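View pics/top0.png

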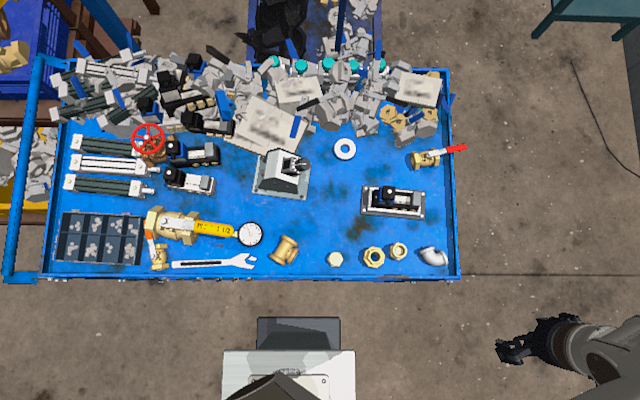

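The side view shows the stand at about (255,240) with the driver's dark sleeve near (265,190), and the cradle valve near (337,195). In the top view the stand is at (283,172) and the cradle at (393,201). Next I'll measure both and take close crops.

```bash
python3 - <<'E'
from h import *
np.set_printoptions(precision=4,suppress=True)
a=cam('side');b=cam('top')
np.savez('p0.npz',side=xyz(a),top=xyz(b),si=a['image'],ti=b['image'])
A=cv2.resize(a['image'][165:295,205:305],None,fx=4,fy=4,interpolation=cv2.INTER_CUBIC)
B=cv2.resize(b['image'][145:205,250:315],None,fx=6,fy=6,interpolation=cv2.INTER_CUBIC)
im=np.zeros((520,800,3),np.uint8); im[:520,:400]=A; im[:360,400:790]=B
cv2.imwrite('pics/c1.png',im[:,:,::-1])
P=xyz(b)
# stand region heights, cradle region
for nm,(u0,v0,u1,v1) in dict(stand=(248,145,316,205),cradle=(355,180,430,222)).items():
    S=P[v0:v1,u0:u1].reshape(-1,3); S=S[np.isfinite(S).all(1)]
    for lo,hi in((.003,.014),(.02,.04),(.05,.1),(.1,.125),(.125,.18)):
        m=S[(S[:,2]>lo)&(S[:,2]<hi)]
        if len(m)>5:
            r=cv2.minAreaRect((m[:,:2]*1000).astype(np.float32)); print(nm,lo,hi,len(m),r,m.mean(0),m.max(0))
E
```

```text
stand 0.003 0.014 829 ((583.5945434570312, 28.17766571044922), (153.79632568359375, 165.05612182617188), 4.603590965270996) [0.564  0.0316 0.0073] [0.6653 0.1157 0.0138]
stand 0.02 0.04 115 ((590.4849853515625, 49.718955993652344), (114.95140838623047, 125.00223541259766), 2.4644901752471924) [0.5703 0.0533 0.0305] [0.6506 0.1146 0.0393]
stand 0.05 0.1 504 ((592.5053100585938, 41.72239685058594), (114.97100830078125, 129.15914916992188), 0.4872761070728302) [0.5941 0.0346 0.0736] [0.6505 0.1067 0.0999]
stand 0.1 0.125 533 ((577.6422729492188, 20.266258239746094), (80.07584381103516, 81.87542724609375), 83.11972045898438) [0.5736 0.0288 0.1134] [0.6224 0.0632 0.125 ]
stand 0.125 0.18 646 ((579.3742065429688, -2.6512222290039062), (86.08364868164062, 77.89917755126953), 87.4299545288086) [0.5748 0.0033 0.1416] [0.6199 0.0419 0.1735]
cradle 0.003 0.014 620 ((520.5712280273438, -260.25994873046875), (107.74036407470703, 189.2873077392578), 3.376436710357666) [ 0.5125 -0.2545  0.0073] [ 0.5778 -0.1629  0.014 ]
cradle 0.02 0.04 369 ((518.6697387695312, -262.02276611328125), (135.38909912109375, 61.440467834472656), 85.17485046386719) [ 0.5062 -0.2513  0.0255] [ 0.5531 -0.193   0.0399]
cradle 0.05 0.1 289 ((517.6954345703125, -264.09881591796875), (105.61810302734375, 37.46987533569336), 85.7602767944336) [ 0.5137 -0.2677  0.0752] [ 0.5402 -0.2108  0.0998]
cradle 0.1 0.125 207 ((515.8787841796875, -229.95458984375), (29.468042373657227, 42.20956802368164), 85.43148040771484) [ 0.5174 -0.2292  0.1141] [ 0.5368 -0.215   0.1243]
```

View pics/c1.png

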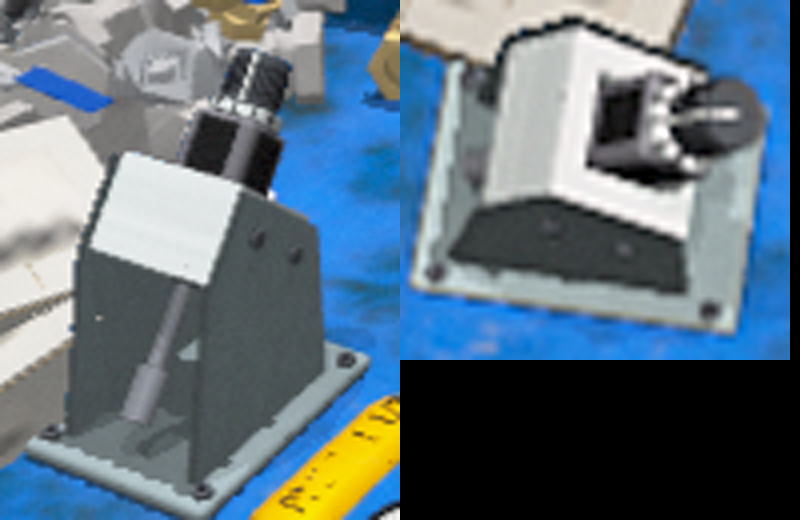

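```bash
cat >> h.py <<'E'
def frame(yaw,org):
    X=np.array([np.cos(yaw),np.sin(yaw),0]);Y=np.array([-X[1],X[0],0]);return np.c_[X,Y,[0,0,1]],np.array(org)
E
python3 - <<'E'
from h import *
np.set_printoptions(precision=4,suppress=True)
b=cam('top');a=cam('side')
q=lambda x,y:(250+(x-400)/6,145+y/6)
for p in((412,290),(738,332),(437,270),(710,310)): print('base',plane(b,*q(p[0],p[1]),.008))
p1=plane(b,*q(412,290),.008);p2=plane(b,*q(738,332),.008)
e=p1-p2; yaw=np.arctan2(e[1],e[0]); X=e/np.linalg.norm(e); print('len',np.linalg.norm(e),'yaw',np.degrees(yaw))
# top block face plane and axis from depth
D=np.load('p0.npz');T=D['top'];S=D['side']
# sleeve points : dark, z>.135 from both views
P=np.r_[T[150:185,290:318].reshape(-1,3),S[170:215,240:285].reshape(-1,3)]
P=P[(P[:,2]>.145)&(P[:,2]<.175)&(abs(P[:,1])<.09)&(P[:,0]>.5)&(P[:,0]<.66)]
print('sleeve',len(P),P.mean(0),P.min(0),P.max(0))
print('end ctr',plane(b,*q(718,115),.163))
# stand yaw by base mask: depth around .008
B=T[140:210,240:320].reshape(-1,3); m=B[abs(B[:,2]-.008)<.0035]
r=cv2.minAreaRect((m[:,:2]*1000).astype(np.float32)); print(r)
# block ridge/faces normals: upper inclined face
U=T[150:190,270:300].reshape(-1,3);U=U[(U[:,2]>.095)&(U[:,2]<.135)]
c=U.mean(0);print('U',c,np.linalg.svd(U-c)[2][2])
# nut
N=T[180:222,355:430].reshape(-1,3);N=N[(N[:,2]>.116)&(N[:,2]<.13)];print('nut',len(N),np.median(N,0),N.min(0),N.max(0))
N=S[150:220,310:365].reshape(-1,3);N=N[(N[:,2]>.116)&(N[:,2]<.13)&(N[:,0]>.47)&(N[:,0]<.56)&(abs(N[:,1]+.24)<.05)];print('nut side',len(N),np.median(N,0) if len(N) else 0)
im=np.r_[cv2.resize(b['image'][180:222,355:430],(525,294),interpolation=cv2.INTER_CUBIC)]
im2=cv2.resize(a['image'][160:222,305:367],(372,372),interpolation=cv2.INTER_CUBIC)
o=np.zeros((600,800,3),np.uint8);o[:294,:525]=im;o[:372,428+0:800]=im2 if False else o[:372,428:800]
o[228+0:600,428:800]=im2;cv2.imwrite('pics/c2.png',o[:,:,::-1])
E
```

```text
base [0.5342 0.1031 0.008 ]
base [ 0.518  -0.0365  0.008 ]
base [0.5432 0.0928 0.008 ]
base [ 0.5274 -0.0243  0.008 ]
len 0.14049295372298937 yaw 83.35964040451391
sleeve 484 [ 0.5709 -0.0185  0.1562] [ 0.5576 -0.0452  0.145 ] [0.5906 0.003  0.1735]
end ctr [ 0.5689 -0.0296  0.163 ]
((581.9666137695312, 36.893409729003906), (176.00753784179688, 168.82179260253906), 8.769813537597656)
U [0.5733 0.0213 0.1197] [-0.0509 -0.2848  0.9572]
nut 74 [ 0.5205 -0.2302  0.1174] [ 0.5065 -0.2446  0.1161] [ 0.5357 -0.2157  0.1243]
nut side 13 [ 0.521  -0.2259  0.119 ]
```

View pics/c2.png

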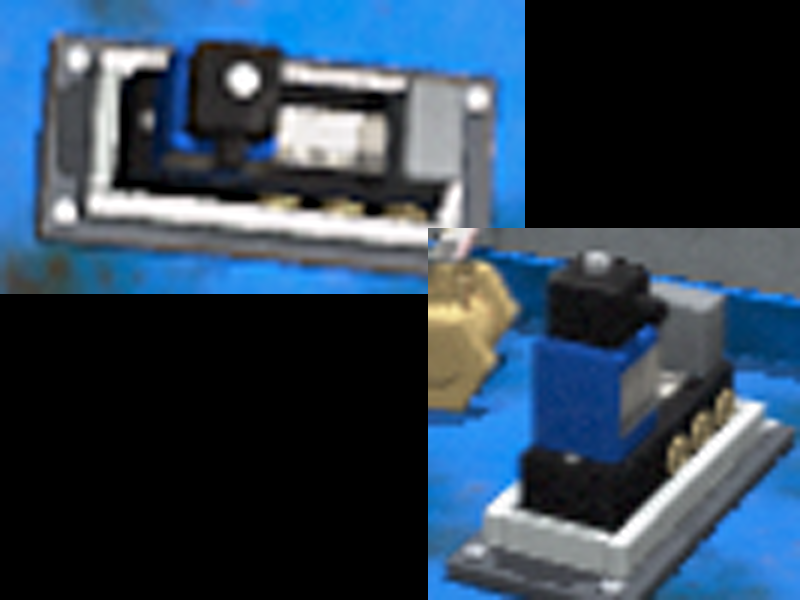

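The nut shows in the top view at about crop (242,78), which is px (389.6,191.1). Moves give no tilt directly, so I'll rise clear and see how the arm behaves at the edge of its reach.

jog_arm(
  deltas=[
    {"delta_pos":[0,0,-1],"fingers":1},
    {"delta_pos":[0,0,-1],"fingers":1},
    {"delta_pos":[0,0,-1],"fingers":1},
    {"delta_pos":[0,0,-1],"fingers":1},
    {"delta_pos":[0,0,-1],"fingers":1},
    {"delta_pos":[0,0,-1],"fingers":1},
    {"delta_pos":[0,0,-1],"fingers":1},
  ],
)

```text
invalid input at $.deltas[0]: expected keys fingers, delta_pos, yaw
```

```bash
cat > st.py <<'E'
from h import *
np.set_printoptions(precision=4,suppress=True)
o=bot.get_obs();M=R.from_quat(o['tool_rot']).as_matrix()
print('t',o['clock'],'q',o['joint_pos'],'p',o['eef_pos'],'w',o['grip_width'],'gf',o['grasp_force'],'F',o['ft_force'],'T',o['ft_torque']);print(M)
E
python3 st.py
```

```text
t 0.3 q [-1.121   0.2409  0.0046  1.3352  0.      1.5708] p [ 0.2173 -0.4501  0.231 ] w 0.08540652870561632 gf 0.0 F [-0.0243 -0.2159  0.4166] T [ 0.0467  0.0165 -0.0125]
[[ 0.9005  0.4348 -0.0003]
 [ 0.4348 -0.9005  0.0007]
 [ 0.     -0.0007 -1.    ]]
```

jog_arm(
  deltas=[
    {"delta_pos":[0,0,-1],"fingers":1,"yaw":0},
    {"delta_pos":[0,0,-1],"fingers":1,"yaw":0},
    {"delta_pos":[0,0,-1],"fingers":1,"yaw":0},
    {"delta_pos":[0,0,-1],"fingers":1,"yaw":0},
    {"delta_pos":[0,0,-1],"fingers":1,"yaw":0},
    {"delta_pos":[0,0,-1],"fingers":1,"yaw":0},
    {"delta_pos":[0,0,-1],"fingers":1,"yaw":0},
  ],
)

```text
clock: 1.0
eef_pos: [0.2174, -0.4503, 0.5288]
tool_rot: [0.975, 0.223, 0.003, 0.015]
ft_force: [-0.7, 0.5, 0.2]
grip_width: 0.0851
grasp_force: 0.0
```

```bash
python3 st.py
```

```text
t 1.0 q [-1.121   0.3535  0.9612  2.1477  0.      1.5708] p [ 0.2174 -0.4503  0.5288] w 0.0851100420791918 gf 0.0 F [-0.7328  0.4875  0.1712] T [0.1268 0.0473 0.0333]
[[ 0.9005  0.4346  0.0134]
 [ 0.4348 -0.9001 -0.0278]
 [ 0.      0.0308 -0.9995]]
```

jog_arm(
  deltas=[
    {"delta_pos":[0,0,-0.5],"fingers":1,"yaw":0},
    {"delta_pos":[0,0,-0.5],"fingers":1,"yaw":0},
    {"delta_pos":[0,0,-0.5],"fingers":1,"yaw":0},
    {"delta_pos":[0,0,-0.5],"fingers":1,"yaw":0},
  ],
)

```text
clock: 1.4
eef_pos: [0.2033, -0.421, 0.5508]
tool_rot: [0.974, 0.223, 0.007, 0.029]
ft_force: [0.7, 0.5, 0.0]
grip_width: 0.0851
grasp_force: 0.0
```

```bash
python3 st.py
```

```text
t 1.4 q [-1.121   0.2745  0.9122  2.149   0.      1.5708] p [ 0.2033 -0.421   0.5508] w 0.08513223821416392 gf 0.0 F [0.7311 0.4839 0.0059] T [ 0.0413  0.0146 -0.0625]
[[ 0.9005  0.434   0.0258]
 [ 0.4348 -0.899  -0.0535]
 [ 0.      0.0594 -0.9982]]
```

jog_arm(
  deltas=[
    {"delta_pos":[0,0,0.1],"fingers":1,"yaw":0},
    {"delta_pos":[0,0,0.5],"fingers":1,"yaw":0},
    {"delta_pos":[0,0,0.5],"fingers":1,"yaw":0},
    {"delta_pos":[0,0,0.5],"fingers":1,"yaw":0},
    {"delta_pos":[0,0,0.5],"fingers":1,"yaw":0},
  ],
)

```text
clock: 1.9
eef_pos: [0.2064, -0.4275, 0.3957]
tool_rot: [0.975, 0.223, 0.005, 0.024]
ft_force: [0.1, 0.0, 0.6]
grip_width: 0.0854
grasp_force: 0.0
```

```bash
python3 st.py
```

```text
t 1.9 q [-1.121   0.1428  0.305   1.6847  0.      1.5708] p [ 0.2064 -0.4275  0.3957] w 0.0854360213651537 gf 0.0 F [0.0767 0.0217 0.5952] T [ 0.0577  0.0726 -0.0349]
[[ 0.9005  0.4343  0.021 ]
 [ 0.4348 -0.8995 -0.0435]
 [ 0.      0.0483 -0.9988]]
```

jog_arm(
  deltas=[
    {"delta_pos":[-0.71,-0.46,0.13],"fingers":1,"yaw":0},
    {"delta_pos":[-0.71,-0.46,0.13],"fingers":1,"yaw":0},
    {"delta_pos":[-0.71,-0.46,0.13],"fingers":1,"yaw":0},
    {"delta_pos":[-0.71,-0.46,0.13],"fingers":1,"yaw":0},
    {"delta_pos":[-0.71,-0.46,0.13],"fingers":1,"yaw":0},
    {"delta_pos":[-0.71,-0.46,0.13],"fingers":1,"yaw":0},
    {"delta_pos":[-0.71,-0.46,0.13],"fingers":1,"yaw":0},
  ],
)

```text
clock: 2.6
eef_pos: [-0.0446, -0.401, 0.355]
tool_rot: [0.975, 0.221, 0.006, 0.03]
ft_force: [0.0, 0.4, -1.1]
grip_width: 0.0854
grasp_force: 0.0
```

```bash
python3 st.py; python3 - <<'E'
from h import *
a=cam('side');P=xyz(a).reshape(-1,3);P=P[(a['range_z'].reshape(-1)>0)]
for x0 in(-.4,-.2,0,.2,.4):
    q=P[(P[:,0]>x0)&(P[:,0]<x0+.2)&(P[:,2]>.1)&(P[:,2]<.8)&(P[:,1]<-.5)]
    print(x0,len(q),np.percentile(q[:,1],[0,50,99]) if len(q) else '')
E
```

```text
t 2.6 q [-1.7063 -0.0168  0.0274  1.5632  0.033   0.9906] p [-0.0446 -0.401   0.355 ] w 0.08541226060410377 gf 0.0 F [ 0.0284  0.3717 -1.0759] T [ 0.0545 -0.0195  0.0123]
[[ 0.9024  0.4301  0.0257]
 [ 0.4309 -0.9007 -0.0558]
 [-0.0009  0.0614 -0.9981]]
-0.4 267 [-1.71285741 -1.69866769 -1.68622829]
-0.2 240 [-1.71331929 -1.69756103 -1.68316628]
0 3154 [-1.72034843 -1.69832007 -1.6813862 ]
0.2 2807 [-1.72070717 -1.69823311 -1.68035567]
0.4 2530 [-1.72209251 -1.69729142 -1.62239938]
```

jog_arm(
  deltas=[
    {"delta_pos":[0.53,-0.85,0],"fingers":1,"yaw":0},
    {"delta_pos":[0.53,-0.85,0],"fingers":1,"yaw":0},
    {"delta_pos":[0.53,-0.85,0],"fingers":1,"yaw":0},
    {"delta_pos":[0.53,-0.85,0],"fingers":1,"yaw":0},
    {"delta_pos":[0.53,-0.85,0],"fingers":1,"yaw":0},
    {"delta_pos":[0.53,-0.85,0],"fingers":1,"yaw":0},
    {"delta_pos":[0.53,-0.85,0],"fingers":1,"yaw":0},
  ],
)

```text
clock: 3.35
eef_pos: [-0.0094, -0.0985, 0.3399]
tool_rot: [0.974, 0.224, 0.005, 0.032]
ft_force: [0.6, -1.2, 1.5]
grip_width: 0.0857
grasp_force: 0.0
```

```bash
python3 st.py
```

```text
t 3.35 q [-1.7792 -0.6512 -0.3844  1.7836  0.0369  0.9104] p [-0.0094 -0.0985  0.3399] w 0.085717880425977 gf 0.0 F [ 0.5838 -1.1825  1.4609] T [-0.0479  0.0716  0.004 ]
[[ 0.8992  0.4368  0.0249]
 [ 0.4375 -0.8972 -0.0603]
 [-0.004   0.0652 -0.9979]]
```

```bash
cat > kin.py <<'E'
import numpy as np
D=np.array([[.2409,.0046,1.3352,.4998,.231],[.3535,.9612,2.1477,.5000,.5288],[.2745,.9122,2.149,.4675,.5508],[.1428,.305,1.6847,.4747,.3957],[-.0168,.0274,1.5632,.4035,.355],[-.6512,-.3844,1.7836,.099,.34]])
def rows(q2,q3,q4):
    p=q2-q3+q4;e=q2-q3;s,c=np.sin,np.cos
    return np.array([[1,0,s(q2),c(q2),c(e),s(e),c(p),s(p)],[0,1,c(q2),-s(q2),-s(e),c(e),-s(p),c(p)]])
A=np.vstack([rows(*d[:3]) for d in D]);y=D[:,3:].ravel()
lam=1e-4*np.eye(8)
k=np.linalg.solve(A.T@A+1e-6*np.eye(8),A.T@y)
E
python3 - <<'E'
from kin import *
np.set_printoptions(precision=3,suppress=True)
print(k,A@k-y,np.linalg.svd(A)[1])
E
```

```text
[-0.003  0.238  0.492  0.     0.391  0.008  0.401  0.004] [ 0.  0.  0. -0. -0.  0.  0.  0. -0. -0.  0.  0.] [4.802 4.802 0.84  0.84  0.479 0.479 0.025 0.025]
```

jog_arm(
  deltas=[
    {"delta_pos":[0.9,-0.1,0],"fingers":1,"yaw":0},
    {"delta_pos":[0.9,-0.1,0],"fingers":1,"yaw":0},
    {"delta_pos":[0.9,-0.1,0],"fingers":1,"yaw":0},
    {"delta_pos":[0.9,-0.1,0],"fingers":1,"yaw":0},
    {"delta_pos":[0.9,-0.1,0],"fingers":1,"yaw":0},
    {"delta_pos":[0.9,-0.1,0],"fingers":1,"yaw":0},
    {"delta_pos":[0.9,-0.1,0],"fingers":1,"yaw":0},
    {"delta_pos":[0.9,-0.1,0],"fingers":1,"yaw":0},
  ],
)

```text
clock: 4.15
eef_pos: [0.1196, -0.0393, 0.3392]
tool_rot: [0.974, 0.225, 0.008, 0.029]
ft_force: [0.1, -1.4, 0.3]
grip_width: 0.0854
grasp_force: 0.0
```

```bash
python3 st.py
```

```text
t 4.15 q [-0.2075 -0.5816 -0.3685  1.7461 -0.0455  2.4799] p [ 0.1196 -0.0393  0.3392] w 0.08539320703902623 gf 0.0 F [ 0.1327 -1.3863  0.3492] T [-0.042  -0.0365 -0.0073]
[[ 0.899   0.4371  0.0276]
 [ 0.438  -0.8974 -0.0523]
 [ 0.0019  0.0591 -0.9982]]
```

jog_arm(
  deltas=[
    {"delta_pos":[0.9,-0.63,0],"fingers":1,"yaw":-0.9},
    {"delta_pos":[0.9,-0.63,0],"fingers":1,"yaw":-0.9},
    {"delta_pos":[0.9,-0.63,0],"fingers":1,"yaw":-0.9},
    {"delta_pos":[0.9,-0.63,0],"fingers":1,"yaw":-0.9},
    {"delta_pos":[0.9,-0.63,0],"fingers":1,"yaw":-0.9},
    {"delta_pos":[0.9,-0.63,0],"fingers":1,"yaw":-0.9},
    {"delta_pos":[0.9,-0.63,0],"fingers":1,"yaw":-0.9},
    {"delta_pos":[0.9,-0.63,0],"fingers":1,"yaw":-0.9},
  ],
)

```text
clock: 4.95
eef_pos: [0.2798, 0.2525, 0.3266]
tool_rot: [0.835, 0.549, -0.004, 0.028]
ft_force: [0.5, -0.9, -0.7]
grip_width: 0.0854
grasp_force: 0.0
```

```bash
cat >> st.py <<'E'
import sys
if len(sys.argv)>3: print('delta units for target',(M.T@(np.array(sys.argv[1:4],float)-o['eef_pos'])/.3))
X=np.array([.1158,.9933,0]);Y=np.array([-.9933,.1158,0]);z=M[:,2]
print('tilt deg toward X',np.degrees(np.arctan2(z@X,-z[2])),'Y',np.degrees(np.arctan2(z@Y,-z[2])))
E
python3 st.py 0.085 0.55 0.30
```

```text
t 4.95 q [ 0.7765 -0.0156 -0.0436  1.5607 -0.0528  2.7555] p [0.2798 0.2525 0.3266] w 0.08538299268748087 gf 0.0 F [ 0.4542 -0.8779 -0.693 ] T [-0.0588  0.0554  0.0239]
[[ 0.3969  0.9175  0.0242]
 [ 0.9171 -0.3954 -0.0501]
 [-0.0364  0.0421 -0.9984]]
delta units for target [ 0.6551 -0.9918  0.023 ]
tilt deg toward X -2.694258553285026 Y -1.7145876404180254
```

jog_arm(
  deltas=[
    {"delta_pos":[0.66,-0.99,0.0],"fingers":1,"yaw":-0.9},
    {"delta_pos":[0.66,-0.99,0.0],"fingers":1,"yaw":-0.9},
    {"delta_pos":[0.66,-0.99,0.0],"fingers":1,"yaw":-0.9},
    {"delta_pos":[0.66,-0.99,0.0],"fingers":1,"yaw":-0.9},
    {"delta_pos":[0.66,-0.99,0.0],"fingers":1,"yaw":-0.9},
    {"delta_pos":[0.66,-0.99,0.0],"fingers":1,"yaw":-0.9},
    {"delta_pos":[0.66,-0.99,0.0],"fingers":1,"yaw":-0.9},
    {"delta_pos":[0.66,-0.99,0.0],"fingers":1,"yaw":-0.9},
  ],
)

```text
clock: 5.75
eef_pos: [0.0814, 0.552, 0.3043]
tool_rot: [0.593, 0.805, -0.014, 0.024]
ft_force: [1.1, 0.7, -0.6]
grip_width: 0.0852
grasp_force: 0.0
```

```bash
python3 st.py 0.09 0.84 0.30
```

```text
t 5.75 q [ 1.4401  0.3874  0.3953  1.6275 -0.029   2.7103] p [0.0814 0.552  0.3043] w 0.08521358793134354 gf 0.0 F [ 1.0888  0.7426 -0.5858] T [0.0455 0.0691 0.027 ]
[[-0.2962  0.9549  0.0224]
 [ 0.9535  0.297  -0.0521]
 [-0.0564  0.0059 -0.9984]]
delta units for target [ 0.9075  0.3123 -0.0352]
tilt deg toward X -2.819585576525475 Y -1.6220817612338787
```

jog_arm(
  deltas=[
    {"delta_pos":[0.91,0.4,-0.05],"fingers":1,"yaw":0},
    {"delta_pos":[0.91,0.4,-0.05],"fingers":1,"yaw":0},
    {"delta_pos":[0.91,0.4,-0.05],"fingers":1,"yaw":0},
    {"delta_pos":[0.91,0.4,-0.05],"fingers":1,"yaw":0},
    {"delta_pos":[0.91,0.4,-0.05],"fingers":1,"yaw":0},
    {"delta_pos":[0.91,0.4,-0.05],"fingers":1,"yaw":0},
    {"delta_pos":[0.91,0.4,-0.05],"fingers":1,"yaw":0},
    {"delta_pos":[0.91,0.4,-0.05],"fingers":1,"yaw":0},
    {"delta_pos":[0.91,0.4,-0.05],"fingers":1,"yaw":0},
  ],
)

```text
clock: 6.65
eef_pos: [0.1086, 0.7506, 0.27]
tool_rot: [0.595, 0.803, 0.004, 0.015]
ft_force: [-0.2, 0.2, -0.5]
grip_width: 0.0854
grasp_force: 0.0
```

```bash
python3 st.py 0.1158 .9933 0.30
```

```text
t 6.65 q [ 1.4394  0.9307  1.2745  1.9222 -0.0306  2.7146] p [0.1086 0.7506 0.27  ] w 0.08542506408408064 gf 0.0 F [-0.2217  0.1835 -0.5499] T [-0.029   0.02   -0.0229]
[[-0.2911  0.9562  0.0294]
 [ 0.9565  0.2916 -0.0115]
 [-0.0195  0.0247 -0.9995]]
delta units for target [ 0.7647  0.2613 -0.1084]
tilt deg toward X -0.45925032301985796 Y -1.746999775419204
```

jog_arm(
  deltas=[
    {"delta_pos":[0.9,0.42,-1],"fingers":1,"yaw":0},
    {"delta_pos":[0.9,0.42,-1],"fingers":1,"yaw":0},
    {"delta_pos":[0.9,0.42,-1],"fingers":1,"yaw":0},
    {"delta_pos":[0.9,0.42,-1],"fingers":1,"yaw":0},
    {"delta_pos":[0.9,0.42,-1],"fingers":1,"yaw":0},
    {"delta_pos":[0.9,0.42,-1],"fingers":1,"yaw":0},
    {"delta_pos":[0.9,0.42,-1],"fingers":1,"yaw":0},
  ],
)

```text
clock: 7.35
eef_pos: [0.1064, 0.7369, 0.3256]
tool_rot: [0.596, 0.803, 0.026, 0.003]
ft_force: [-0.0, 0.4, -0.2]
grip_width: 0.0853
grasp_force: 0.0
```

```bash
cat >> st.py <<'E'
print('dir X',M.T@X,'up',M[2],'Y',M.T@Y)
E
python3 st.py
```

```text
t 7.35 q [ 1.4401  0.8571  1.2754  1.9466 -0.0313  2.7164] p [0.1064 0.7369 0.3256] w 0.08528458140790494 gf 0.0 F [-0.0293  0.4116 -0.2419] T [-0.0386  0.0673  0.0641]
[[-0.2901  0.9563  0.0366]
 [ 0.9566  0.2888  0.0381]
 [ 0.0259  0.046  -0.9986]]
tilt deg toward X 2.4127220405361633 Y -1.8311995272516939
dir X [0.9166 0.3976 0.0421] up [ 0.0259  0.046  -0.9986] Y [ 0.399  -0.9164 -0.0319]
```

jog_arm(
  deltas=[
    {"delta_pos":[0.9,0.4,-0.3],"fingers":1,"yaw":0},
  ],
)

```text
clock: 7.45
eef_pos: [0.1081, 0.7537, 0.3226]
tool_rot: [0.595, 0.802, 0.042, -0.005]
ft_force: [-0.2, -1.0, -0.7]
grip_width: 0.0854
grasp_force: 0.0
```

jog_arm(
  deltas=[
    {"delta_pos":[0.9,0.4,-0.3],"fingers":1,"yaw":0},
  ],
)

```text
clock: 7.55
eef_pos: [0.1096, 0.771, 0.3189]
tool_rot: [0.594, 0.802, 0.057, -0.013]
ft_force: [0.4, 0.7, -0.8]
grip_width: 0.0854
grasp_force: 0.0
```

jog_arm(
  deltas=[
    {"delta_pos":[0.9,0.4,-0.3],"fingers":1,"yaw":0},
  ],
)

```text
clock: 7.65
eef_pos: [0.111, 0.7869, 0.3181]
tool_rot: [0.594, 0.801, 0.072, -0.022]
ft_force: [0.5, 0.8, 0.5]
grip_width: 0.0852
grasp_force: 0.0
```

jog_arm(
  deltas=[
    {"delta_pos":[0.9,0.4,-0.3],"fingers":1,"yaw":0},
  ],
)

```text
clock: 7.75
eef_pos: [0.1123, 0.8019, 0.3194]
tool_rot: [0.592, 0.8, 0.088, -0.03]
ft_force: [0.4, -0.2, 1.0]
grip_width: 0.0855
grasp_force: 0.0
```

```bash
python3 st.py
```

```text
t 7.75 q [ 1.444   0.8742  1.2751  1.7877 -0.0329  2.7156] p [0.1123 0.8019 0.3194] w 0.0855260621326502 gf 0.0 F [ 0.3669 -0.155   1.0369] T [-0.1385  0.0561 -0.0182]
[[-0.2961  0.9535  0.0558]
 [ 0.9428  0.2824  0.1772]
 [ 0.1532  0.1051 -0.9826]]
tilt deg toward X 10.522103761973106 Y -2.0323875917049747
dir X [0.9022 0.391  0.1825] up [ 0.1532  0.1051 -0.9826] Y [ 0.4033 -0.9144 -0.0349]
```

jog_arm(
  deltas=[
    {"delta_pos":[0.9,0.4,-0.3],"fingers":1,"yaw":0},
  ],
)

```text
clock: 7.85
eef_pos: [0.1134, 0.8163, 0.3227]
tool_rot: [0.591, 0.799, 0.104, -0.039]
ft_force: [-0.7, -0.7, 0.1]
grip_width: 0.0854
grasp_force: 0.0
```

jog_arm(
  deltas=[
    {"delta_pos":[0.9,0.4,-0.3],"fingers":1,"yaw":0},
  ],
)

```text
clock: 7.95
eef_pos: [0.1145, 0.8299, 0.3276]
tool_rot: [0.59, 0.797, 0.12, -0.048]
ft_force: [-0.5, 0.0, 0.2]
grip_width: 0.0856
grasp_force: 0.0
```

jog_arm(
  deltas=[
    {"delta_pos":[0.9,0.4,-0.3],"fingers":1,"yaw":0},
  ],
)

```text
clock: 8.05
eef_pos: [0.1154, 0.8428, 0.3342]
tool_rot: [0.588, 0.795, 0.136, -0.057]
ft_force: [0.5, 0.3, -0.5]
grip_width: 0.0855
grasp_force: 0.0
```

jog_arm(
  deltas=[
    {"delta_pos":[0.9,0.4,-0.3],"fingers":1,"yaw":0},
  ],
)

```text
clock: 8.15
eef_pos: [0.1162, 0.8549, 0.3423]
tool_rot: [0.586, 0.793, 0.153, -0.066]
ft_force: [0.3, -0.4, -0.7]
grip_width: 0.0857
grasp_force: 0.0
```

jog_arm(
  deltas=[
    {"delta_pos":[0.9,0.4,-0.3],"fingers":1,"yaw":0},
  ],
)

```text
clock: 8.25
eef_pos: [0.1168, 0.8663, 0.352]
tool_rot: [0.584, 0.791, 0.169, -0.075]
ft_force: [0.1, 0.2, 0.4]
grip_width: 0.0855
grasp_force: 0.0
```

jog_arm(
  deltas=[
    {"delta_pos":[0.9,0.4,-0.3],"fingers":1,"yaw":0},
  ],
)

```text
clock: 8.35
eef_pos: [0.1173, 0.8768, 0.363]
tool_rot: [0.581, 0.788, 0.185, -0.084]
ft_force: [-0.0, -0.2, -0.3]
grip_width: 0.0852
grasp_force: 0.0
```

jog_arm(
  deltas=[
    {"delta_pos":[0.9,0.4,-0.3],"fingers":1,"yaw":0},
  ],
)

```text
clock: 8.45
eef_pos: [0.1177, 0.8866, 0.3755]
tool_rot: [0.579, 0.785, 0.201, -0.093]
ft_force: [-1.0, 0.3, 0.1]
grip_width: 0.0852
grasp_force: 0.0
```

jog_arm(
  deltas=[
    {"delta_pos":[0.9,0.4,-0.3],"fingers":1,"yaw":0},
  ],
)

```text
clock: 8.55
eef_pos: [0.1179, 0.8954, 0.3895]
tool_rot: [0.576, 0.782, 0.217, -0.102]
ft_force: [0.2, -0.2, -0.6]
grip_width: 0.0858
grasp_force: 0.0
```

jog_arm(
  deltas=[
    {"delta_pos":[0.9,0.4,-0.3],"fingers":1,"yaw":0},
  ],
)

```text
clock: 8.65
eef_pos: [0.1179, 0.9034, 0.4048]
tool_rot: [0.573, 0.778, 0.233, -0.111]
ft_force: [-0.2, 0.6, -0.0]
grip_width: 0.0855
grasp_force: 0.0
```

```bash
python3 st.py
```

```text
t 8.65 q [ 1.4533  0.821   1.2747  1.503  -0.0371  2.7125] p [0.1179 0.9034 0.4048] w 0.08552243229988216 gf 0.0 F [-0.2272  0.6454 -0.0084] T [-0.5025  0.0776 -0.0042]
[[-0.3196  0.9428  0.0952]
 [ 0.8394  0.2351  0.4901]
 [ 0.4396  0.2366 -0.8665]]
tilt deg toward X 29.87824192073477 Y -2.4999261950883045
dir X [0.7968 0.3427 0.4978] up [ 0.4396  0.2366 -0.8665] Y [ 0.4147 -0.9092 -0.0378]
```

jog_arm(
  deltas=[
    {"delta_pos":[0.27,-0.88,-0.1],"fingers":1,"yaw":-0.3},
    {"delta_pos":[0.27,-0.88,-0.1],"fingers":1,"yaw":-0.3},
    {"delta_pos":[0.27,-0.88,-0.1],"fingers":1,"yaw":-0.3},
    {"delta_pos":[0.27,-0.88,-0.1],"fingers":1,"yaw":-0.3},
    {"delta_pos":[0.27,-0.88,-0.1],"fingers":1,"yaw":-0.3},
    {"delta_pos":[0.27,-0.88,-0.1],"fingers":1,"yaw":-0.3},
  ],
)

```text
clock: 9.25
eef_pos: [-0.1637, 0.887, 0.398]
tool_rot: [0.475, 0.841, 0.246, -0.086]
ft_force: [0.3, 0.5, -0.1]
grip_width: 0.0852
grasp_force: 0.0
```

```bash
cat >> st.py <<'E'
rd=o['eef_pos']*[1,1,0];rd/=np.linalg.norm(rd);print('radial in tool',M.T@rd,'az',np.degrees(np.arctan2(rd[1],rd[0])))
E
python3 st.py
```

```text
t 9.25 q [ 1.8244  0.8289  1.2741  1.5292 -0.2128  2.7993] p [-0.1637  0.887   0.398 ] w 0.08524566704128562 gf 0.0 F [ 0.2585  0.5264 -0.1313] T [-0.4605  0.0461 -0.0363]
[[-0.5348  0.8402  0.0897]
 [ 0.7557  0.4281  0.4956]
 [ 0.378   0.3328 -0.8639]]
tilt deg toward X 30.19406967501884 Y -2.1007982526697044
dir X [0.6887 0.5226 0.5027] up [ 0.378   0.3328 -0.8639] Y [ 0.6187 -0.785  -0.0317]
radial in tool [0.8402 0.2685 0.4711] az 100.45642954252804
```

jog_arm(
  deltas=[
    {"delta_pos":[0.95,0.3,-0.3],"fingers":1,"yaw":0},
  ],
)

```text
clock: 9.35
eef_pos: [-0.1701, 0.894, 0.4096]
tool_rot: [0.47, 0.839, 0.259, -0.097]
ft_force: [-0.7, 0.3, -0.3]
grip_width: 0.0853
grasp_force: 0.0
```

jog_arm(
  deltas=[
    {"delta_pos":[0.95,0.3,-0.3],"fingers":1,"yaw":0},
  ],
)

```text
clock: 9.45
eef_pos: [-0.1706, 0.9016, 0.429]
tool_rot: [0.468, 0.833, 0.275, -0.109]
ft_force: [0.0, -0.8, -0.2]
grip_width: 0.0855
grasp_force: 0.0
```

jog_arm(
  deltas=[
    {"delta_pos":[0.95,0.3,-0.3],"fingers":1,"yaw":0},
  ],
)

```text
clock: 9.55
eef_pos: [-0.1738, 0.907, 0.4476]
tool_rot: [0.465, 0.828, 0.29, -0.121]
ft_force: [-0.0, -0.4, 0.4]
grip_width: 0.0851
grasp_force: 0.0
```

jog_arm(
  deltas=[
    {"delta_pos":[0.95,0.3,-0.3],"fingers":1,"yaw":0},
  ],
)

```text
clock: 9.65
eef_pos: [-0.1789, 0.911, 0.4654]
tool_rot: [0.461, 0.824, 0.303, -0.133]
ft_force: [-0.4, -0.5, -0.0]
grip_width: 0.0853
grasp_force: 0.0
```

```bash
python3 st.py; python3 - <<'E'
from h import *
np.set_printoptions(precision=4,suppress=True)
# refine the stand and sleeve while the arm is away
b=cam('top');a=cam('side');T=xyz(b);S=xyz(a)
P=np.r_[T[150:185,286:318].reshape(-1,3),S[165:225,235:290].reshape(-1,3)]
P=P[(P[:,2]>.105)&(P[:,2]<.18)&(P[:,0]>.5)&(P[:,0]<.66)&(P[:,1]>-.08)&(P[:,1]<.06)]
X=np.array([.1158,.9933,0]);Y=np.array([-.9933,.1158,0]);s,c=np.sin(np.radians(40)),np.cos(np.radians(40))
ax=-s*X+c*np.array([0,0,1]);o=np.array([.5835,.077,.026]);xd=c*X+s*np.array([0,0,1])
L=np.c_[(P-o)@xd,(P-o)@Y,(P-o)@ax]*1000
for lo,hi in((118,145),(155,177),(177,186)):
    m=L[(L[:,2]>lo)&(L[:,2]<hi)&(np.hypot(L[:,0],L[:,1])<32)];print(lo,len(m),'x',np.percentile(m[:,0],[3,50,97]),'y',np.percentile(m[:,1],[3,50,97]),'z',np.percentile(m[:,2],[50,97]))
# white index line on end face
im=b['image'].astype(int);e=[]
for v in range(155,175):
    for u in range(295,315):
        if im[v,u].min()>130:
            p=plane(b,u,v,.163); r,d=ray(b,u,v); t=((o+179e-3*ax-r)@ax)/(d@ax);w=r+t*d-(o+.179*ax);e.append([u,v,w@xd*1000,w@Y*1000])
print(np.array(e))
bn=plane(b,389.6-.5+.07,191.1-.4,.122);print('nut',bn)
E
```

```text
t 9.65 q [ 1.8374  0.7812  1.2754  1.4235 -0.2242  2.7826] p [-0.1789  0.911   0.4654] w 0.08530456605048038 gf 0.0 F [-0.4104 -0.5027 -0.0167] T [-0.6153  0.0077  0.0193]
[[-0.5404  0.8392  0.0608]
 [ 0.6785  0.3919  0.6214]
 [ 0.4976  0.377  -0.7812]]
tilt deg toward X 38.62854009866045 Y 0.849184256921764
dir X [0.6114 0.4864 0.6242] up [ 0.4976  0.377  -0.7812] Y [ 0.6153 -0.7882  0.0116]
radial in tool [0.7699 0.2228 0.598 ] az 101.10921390331139
118 476 x [-10.1093  16.8884  20.5034] y [-17.4471   7.946   16.6085] z [132.4108 144.3433]
155 280 x [-5.4901 10.4464 15.6327] y [-11.287    3.2156  12.0472] z [167.0886 176.5515]
177 41 x [-10.6512  -0.5312  11.4183] y [-11.1646  -0.1844  10.7548] z [177.7401 178.8344]
[[295.     155.      34.3407  -9.6664]
 [295.     156.      33.9596  -7.4916]
 [296.     156.      31.3134  -8.3079]
 [297.     156.      28.6563  -9.1275]
 [298.     156.      25.9884  -9.9505]
 [295.     157.      33.5786  -5.3177]
 [296.     157.      30.9322  -6.1293]
 [297.     157.      28.2748  -6.9443]
 [298.     157.      25.6066  -7.7627]
 [299.     157.      
[... 2546 characters left out ...]
.631 ]
 [302.     173.       8.717   24.1206]
 [303.     173.       5.9888  23.3607]
 [304.     173.       3.2493  22.5976]
 [305.     173.       0.4983  21.8314]
 [306.     173.      -2.2641  21.062 ]
 [307.     173.      -5.0381  20.2893]
 [308.     173.      -7.8237  19.5134]
 [309.     173.     -10.621   18.7343]
 [301.     174.      11.0539  27.0648]
 [302.     174.       8.3367  26.3128]
 [303.     174.       5.6082  25.5576]
 [304.     174.       2.8684  24.7992]
 [305.     174.       0.1172  24.0377]
 [306.     174.      -2.6455  23.273 ]
 [307.     174.      -5.4197  22.5052]
 [308.     174.      -8.2056  21.7341]
 [309.     174.     -11.0031  20.9598]]
nut [ 0.5207 -0.2296  0.122 ]
```

jog_arm(
  deltas=[
    {"delta_pos":[-0.74,-0.21,-0.46],"fingers":1,"yaw":0},
    {"delta_pos":[-0.74,-0.21,-0.46],"fingers":1,"yaw":0},
    {"delta_pos":[-0.74,-0.21,-0.46],"fingers":1,"yaw":0},
    {"delta_pos":[-0.74,-0.21,-0.46],"fingers":1,"yaw":0},
    {"delta_pos":[-0.74,-0.21,-0.46],"fingers":1,"yaw":0},
    {"delta_pos":[-0.74,-0.21,-0.46],"fingers":1,"yaw":0},
    {"delta_pos":[-0.74,-0.21,-0.46],"fingers":1,"yaw":0},
  ],
)

```text
clock: 10.45
eef_pos: [-0.119, 0.6436, 0.4359]
tool_rot: [0.461, 0.825, 0.3, -0.13]
ft_force: [0.0, 0.2, -0.4]
grip_width: 0.085
grasp_force: 0.0
```

```bash
python3 st.py 0.1 0.45 0.42
```

```text
t 10.45 q [ 1.8636  0.055   0.0943  0.9827 -0.2389  2.804 ] p [-0.119   0.6436  0.4359] w 0.08502089322382886 gf 0.0 F [ 0.0428  0.1894 -0.4499] T [-0.5652  0.0816  0.0282]
[[-0.5419  0.8382  0.062 ]
 [ 0.6825  0.3958  0.6144]
 [ 0.4905  0.3752 -0.7865]]
delta units for target [-0.862   0.3366 -0.3097]
tilt deg toward X 38.13587565393499 Y 0.7002081651030921
dir X [0.6152 0.4902 0.6175] up [ 0.4905  0.3752 -0.7865] Y [ 0.6173 -0.7867  0.0096]
radial in tool [0.7696 0.2368 0.5929] az 100.47614997111125
```

jog_arm(
  deltas=[
    {"delta_pos":[-0.86,0.34,-0.31],"fingers":1,"yaw":0},
    {"delta_pos":[-0.86,0.34,-0.31],"fingers":1,"yaw":0},
    {"delta_pos":[-0.86,0.34,-0.31],"fingers":1,"yaw":0},
    {"delta_pos":[-0.86,0.34,-0.31],"fingers":1,"yaw":0},
    {"delta_pos":[-0.86,0.34,-0.31],"fingers":1,"yaw":0},
    {"delta_pos":[-0.86,0.34,-0.31],"fingers":1,"yaw":0},
    {"delta_pos":[-0.86,0.34,-0.31],"fingers":1,"yaw":0},
  ],
)

```text
clock: 11.15
eef_pos: [0.1032, 0.4532, 0.422]
tool_rot: [0.465, 0.822, 0.303, -0.129]
ft_force: [0.0, 0.1, 0.1]
grip_width: 0.0857
grasp_force: 0.0
```

```bash
python3 st.py 0.37 0.22 0.40
```

```text
t 11.15 q [ 1.2701 -0.3603 -0.2851  0.9841  0.1177  2.3391] p [0.1032 0.4532 0.422 ] w 0.08565535017810742 gf 0.0 F [0.0458 0.0582 0.0872] T [-0.5686  0.0736 -0.0274]
[[-0.535   0.842   0.0686]
 [ 0.6855  0.3853  0.6178]
 [ 0.4937  0.3776 -0.7834]]
delta units for target [-1.0448  0.4217 -0.3617]
tilt deg toward X 38.42998286298625 Y 0.2471919453534918
dir X [0.619  0.4802 0.6216] up [ 0.4937  0.3776 -0.7834] Y [ 0.6108 -0.7918  0.0034]
radial in tool [0.5496 0.5627 0.6176] az 77.1678637853794
```

jog_arm(
  deltas=[
    {"delta_pos":[-0.97,0.41,-0.35],"fingers":1,"yaw":0.83},
    {"delta_pos":[-0.97,0.41,-0.35],"fingers":1,"yaw":0.83},
    {"delta_pos":[-0.97,0.41,-0.35],"fingers":1,"yaw":0.83},
    {"delta_pos":[-0.97,0.41,-0.35],"fingers":1,"yaw":0.83},
    {"delta_pos":[-0.97,0.41,-0.35],"fingers":1,"yaw":0.83},
    {"delta_pos":[-0.97,0.41,-0.35],"fingers":1,"yaw":0.83},
    {"delta_pos":[-0.97,0.41,-0.35],"fingers":1,"yaw":0.83},
    {"delta_pos":[-0.97,0.41,-0.35],"fingers":1,"yaw":0.83},
  ],
)

```text
clock: 11.95
eef_pos: [0.3565, 0.2403, 0.405]
tool_rot: [0.702, 0.632, 0.242, -0.22]
ft_force: [0.2, 0.6, -0.2]
grip_width: 0.0851
grasp_force: 0.0
```

```bash
cat >> st.py <<'E'
ax=np.array([-.0744,-.6385,.766]);oo=np.array([.5835,.077,.026])
for s in(.123,.158,.26): print('axis pt',s,'in tool units',M.T@(oo+s*ax-o['eef_pos'])/.3)
print('yaw units to align y with -Y', (np.degrees(np.arctan2((M.T@Y)[1],(M.T@Y)[0]))+90)/45)
E
python3 st.py 0.54 0.02 0.36
```

```text
t 11.95 q [ 0.1573 -0.1415 -0.1268  1.3867  0.6411  1.8999] p [0.3565 0.2403 0.405 ] w 0.0851257984503875 gf 0.0 F [ 0.1673  0.5882 -0.2047] T [-0.5674  0.097  -0.0057]
[[ 0.0838  0.9945  0.0626]
 [ 0.7812 -0.1046  0.6155]
 [ 0.6187 -0.0026 -0.7856]]
delta units for target [-0.6152  0.6855 -0.2959]
tilt deg toward X 38.21888136379279 Y 0.660333293968727
dir X [0.7856 0.0113 0.6186] up [ 0.6187 -0.0026 -0.7856] Y [ 0.0072 -1.      0.0091]
radial in tool [0.5061 0.7662 0.396 ] az 33.98432934737926
axis pt 0.123 in tool units [-1.1562  0.809   0.295 ]
axis pt 0.158 in tool units [-1.1599  0.8079  0.1784]
axis pt 0.26 in tool units [-1.1704  0.8047 -0.1614]
yaw units to align y with -Y 0.00920717267256445
```

jog_arm(
  deltas=[
    {"delta_pos":[-0.95,0.8,-0.18],"fingers":1,"yaw":0},
    {"delta_pos":[-0.95,0.8,-0.18],"fingers":1,"yaw":0},
    {"delta_pos":[-0.95,0.8,-0.18],"fingers":1,"yaw":0},
    {"delta_pos":[-0.95,0.8,-0.18],"fingers":1,"yaw":0},
    {"delta_pos":[-0.95,0.8,-0.18],"fingers":1,"yaw":0},
    {"delta_pos":[-0.95,0.8,-0.18],"fingers":1,"yaw":0},
    {"delta_pos":[-0.95,0.8,-0.18],"fingers":1,"yaw":0},
    {"delta_pos":[-0.95,0.8,-0.18],"fingers":1,"yaw":0},
    {"delta_pos":[-0.95,0.8,-0.18],"fingers":1,"yaw":0},
    {"delta_pos":[-0.95,0.8,-0.18],"fingers":1,"yaw":0},
  ],
)

```text
clock: 12.95
eef_pos: [0.5665, -0.0359, 0.271]
tool_rot: [0.7, 0.634, 0.243, -0.221]
ft_force: [-0.4, 0.1, 0.2]
grip_width: 0.0854
grasp_force: 0.0
```

```bash
python3 st.py
```

```text
t 12.95 q [-0.3867  0.4841  0.2854  1.5958  0.6363  1.2086] p [ 0.5665 -0.0359  0.271 ] w 0.08540788031063047 gf 0.0 F [-0.4115  0.0899  0.1556] T [-0.5959  0.0793  0.0135]
[[ 0.0778  0.9952  0.0589]
 [ 0.7804 -0.0975  0.6176]
 [ 0.6204 -0.0021 -0.7843]]
tilt deg toward X 38.342865986186006 Y 0.9524199513191182
dir X [0.7842 0.0184 0.6203] up [ 0.6204 -0.0021 -0.7843] Y [ 0.0131 -0.9999  0.013 ]
radial in tool [0.0282 0.9994 0.0197] az -3.629236907492883
axis pt 0.123 in tool units [-0.2203  0.0159  0.4665]
axis pt 0.158 in tool units [-0.2237  0.0144  0.3499]
axis pt 0.26 in tool units [-0.2335  0.0098  0.0101]
yaw units to align y with -Y 0.016699220579004265
```

jog_arm(
  deltas=[
    {"delta_pos":[-0.23,0.01,0.02],"fingers":1,"yaw":0.015},
    {"delta_pos":[-0.23,0.01,0.02],"fingers":1,"yaw":0.015},
    {"delta_pos":[-0.23,0.01,0.1],"fingers":1,"yaw":0.015},
    {"delta_pos":[-0.227,0.012,0.2],"fingers":1,"yaw":0.015},
    {"delta_pos":[-0.225,0.013,0.28],"fingers":1,"yaw":0.015},
    {"delta_pos":[-0.224,0.014,0.33],"fingers":1,"yaw":0.015},
    {"delta_pos":[-0.224,0.014,0.35],"fingers":1,"yaw":0.015},
    {"delta_pos":[-0.224,0.014,0.35],"fingers":1,"yaw":0.015},
  ],
)

```text
clock: 13.75
eef_pos: [0.5711, -0.0233, 0.148]
tool_rot: [0.703, 0.631, 0.241, -0.222]
ft_force: [-0.6, 0.3, 0.6]
grip_width: 0.0853
grasp_force: 0.0
```

```bash
python3 st.py; python3 - <<'E'
from h import *
a=cam('side');b=cam('top')
A=cv2.resize(a['image'][150:250,215:315],(400,400),interpolation=cv2.INTER_CUBIC);B=cv2.resize(b['image'][120:210,260:350],(400,400),interpolation=cv2.INTER_CUBIC)
cv2.imwrite('pics/c3.png',np.hstack([A,B])[:,:,::-1])
E
```

```text
t 13.75 q [-0.364   0.5596  0.0802  1.2983  0.641   1.2463] p [ 0.5711 -0.0233  0.148 ] w 0.08526422395710558 gf 0.0 F [-0.6102  0.2703  0.6212] T [-0.6039  0.0426  0.066 ]
[[ 0.0877  0.9944  0.059 ]
 [ 0.7795 -0.1053  0.6175]
 [ 0.6202 -0.0082 -0.7844]]
tilt deg toward X 38.32985492872322 Y 0.9441452304235642
dir X [0.7845 0.0105 0.6201] up [ 0.6202 -0.0082 -0.7844] Y [ 0.0032 -0.9999  0.0129]
radial in tool [0.0558 0.9979 0.0337] az -2.3402988493474206
axis pt 0.123 in tool units [0.0001 0.0038 0.1182]
axis pt 0.158 in tool units [-0.0033  0.0023  0.0016]
axis pt 0.26 in tool units [-0.0132 -0.0021 -0.3382]
yaw units to align y with -Y 0.0040672966361007135
```

View pics/c3.png

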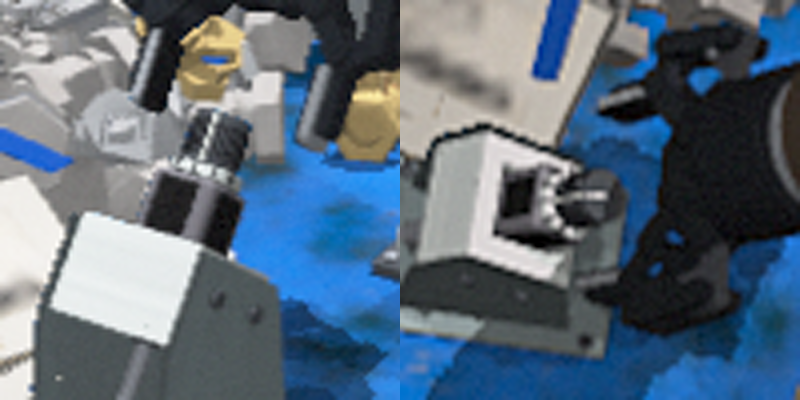

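The open fingers straddle the sleeve and are centred on it: in the left crop the sleeve is at (215,145) with the pads at (150,70) and (318,105). Closing now.

jog_arm(
  deltas=[
    {"delta_pos":[0,0,0],"fingers":0,"yaw":0},
    {"delta_pos":[0,0,0],"fingers":0,"yaw":0},
    {"delta_pos":[0,0,0],"fingers":0,"yaw":0},
    {"delta_pos":[0,0,0],"fingers":0,"yaw":0},
    {"delta_pos":[0,0,0],"fingers":0,"yaw":0},
    {"delta_pos":[0,0,0],"fingers":0,"yaw":0},
    {"delta_pos":[0,0,0],"fingers":0,"yaw":0},
    {"delta_pos":[0,0,0],"fingers":0,"yaw":0},
  ],
)

```text
clock: 14.65
eef_pos: [0.5722, -0.0253, 0.1479]
tool_rot: [0.704, 0.63, 0.242, -0.221]
ft_force: [1.4, -3.8, 2.7]
grip_width: 0.0259
grasp_force: 58.9
```

```bash
python3 st.py|head -1
```

```text
t 14.65 q [-0.3665  0.5608  0.0823  1.2975  0.6407  1.2461] p [ 0.5722 -0.0253  0.1479] w 0.02590923400279592 gf 58.85836064815521 F [ 1.4297 -3.8172  2.6856] T [-0.8043 -0.2437 -0.2644]
```

jog_arm(
  deltas=[
    {"delta_pos":[0,0,0],"fingers":0,"yaw":0.12},
    {"delta_pos":[0,0,0],"fingers":0,"yaw":0.25},
    {"delta_pos":[0,0,0],"fingers":0,"yaw":0.4},
    {"delta_pos":[0,0,0],"fingers":0,"yaw":0.55},
    {"delta_pos":[0,0,0],"fingers":0,"yaw":0.69},
    {"delta_pos":[0,0,0],"fingers":0,"yaw":0.69},
    {"delta_pos":[0,0,0],"fingers":0,"yaw":0.69},
  ],
)

```text
clock: 15.35
eef_pos: [0.5711, -0.0247, 0.1482]
tool_rot: [0.847, 0.418, 0.173, -0.279]
ft_force: [-2.2, -4.3, 6.5]
grip_width: 0.0259
grasp_force: 59.2
```

```bash
python3 st.py
```

```text
t 15.35 q [-0.3665  0.5602  0.0814  1.2998  0.6413  1.788 ] p [ 0.5711 -0.0247  0.1482] w 0.025929361626069937 gf 59.16128933429718 F [-2.1627 -4.275   6.4676] T [-0.199   0.4287  0.3996]
[[ 0.5898  0.8053  0.06  ]
 [ 0.6118 -0.494   0.6178]
 [ 0.5272 -0.3276 -0.7841]]
tilt deg toward X 38.35999611403752 Y 0.8720439699817101
dir X [ 0.676  -0.3975  0.6206] up [ 0.5272 -0.3276 -0.7841] Y [-0.515  -0.8572  0.0119]
radial in tool [0.5628 0.826  0.0332] az -2.478301655389126
axis pt 0.123 in tool units [0.0044 0.001  0.1215]
axis pt 0.158 in tool units [0.0008 0.0016 0.0049]
axis pt 0.26 in tool units [-0.0096  0.0031 -0.3349]
yaw units to align y with -Y -0.6888088669904394
```

jog_arm(
  deltas=[
    {"delta_pos":[0,0,0],"fingers":1,"yaw":0},
    {"delta_pos":[0,0,0],"fingers":1,"yaw":0},
    {"delta_pos":[0,0,0],"fingers":1,"yaw":0},
    {"delta_pos":[0,0,0],"fingers":1,"yaw":0},
    {"delta_pos":[0,0,0],"fingers":1,"yaw":0},
    {"delta_pos":[0,0,0],"fingers":1,"yaw":-0.2},
    {"delta_pos":[0,0,0],"fingers":1,"yaw":-0.4},
    {"delta_pos":[0,0,0],"fingers":1,"yaw":-0.6},
    {"delta_pos":[0,0,0],"fingers":1,"yaw":-0.69},
    {"delta_pos":[0,0,0],"fingers":1,"yaw":-0.69},
  ],
)

```text
clock: 16.35
eef_pos: [0.5715, -0.0247, 0.1474]
tool_rot: [0.704, 0.63, 0.242, -0.222]
ft_force: [0.3, -0.2, 0.1]
grip_width: 0.0856
grasp_force: 0.0
```

```bash
python3 st.py; python3 - <<'E'
from h import *
np.set_printoptions(precision=2,suppress=True)
b=cam('top')
X=np.array([.1158,.9933,0]);Y=np.array([-.9933,.1158,0]);s,c=np.sin(np.radians(40)),np.cos(np.radians(40))
ax=-s*X+c*np.array([0,0,1]);o=np.array([.5835,.077,.026]);xd=c*X+s*np.array([0,0,1]);e=[]
for v in range(150,178):
    for u in range(290,318):
        r,d=ray(b,u,v); t=((o+.179*ax-r)@ax)/(d@ax);w=r+t*d-(o+.179*ax);x,y=w@xd*1000,w@Y*1000
        if np.hypot(x,y)<13 and b['image'][v,u].min()>110: e.append([x,y,b['image'][v,u].min()])
print(np.array(e))
B=cv2.resize(b['image'][150:180,285:325],(640,480),interpolation=cv2.INTER_CUBIC);cv2.imwrite('pics/c4.png',B[:,:,::-1])
E
```

```text
t 16.35 q [-0.3659  0.5612  0.0813  1.2979  0.6408  1.2463] p [ 0.5715 -0.0247  0.1474] w 0.08560348737067361 gf 0.0 F [ 0.3282 -0.2077  0.1181] T [-0.5892  0.0764 -0.0743]
[[ 0.0893  0.9942  0.06  ]
 [ 0.7794 -0.1073  0.6173]
 [ 0.6201 -0.0084 -0.7845]]
tilt deg toward X 38.32406279249273 Y 0.8670321061677172
dir X [0.7845 0.0086 0.6201] up [ 0.6201 -0.0084 -0.7845] Y [ 0.0015 -1.      0.0119]
radial in tool [0.0556 0.9979 0.0333] az -2.474315020090705
axis pt 0.123 in tool units [0.0049 0.0018 0.1192]
axis pt 0.158 in tool units [0.0015 0.0004 0.0026]
axis pt 0.26 in tool units [-0.0085 -0.0036 -0.3372]
yaw units to align y with -Y 0.0019466158711168192
[[ 10.57  -3.07 144.  ]
 [  7.83  -3.89 114.  ]
 [ 10.19  -0.86 142.  ]
 [  7.45  -1.68 162.  ]
 [  4.7   -2.49 147.  ]
 [  7.07   0.53 141.  ]
 [  4.32  -0.28 158.  ]
 [  1.56  -1.1  111.  ]]
```

View pics/c4.png

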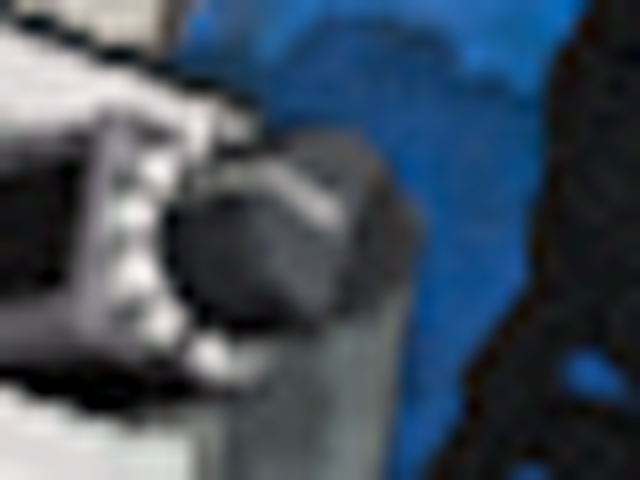

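```bash
python3 - <<'E'
from h import *
np.set_printoptions(precision=2,suppress=True)
b=cam('top');a=cam('side')
X=np.array([.1158,.9933,0]);Y=np.array([-.9933,.1158,0]);s,c=np.sin(np.radians(40)),np.cos(np.radians(40))
ax=-s*X+c*np.array([0,0,1]);o=np.array([.5835,.077,.026]);xd=c*X+s*np.array([0,0,1])
print('centre',proj(b,o+.179*ax))
for n,d in((3,15),(4,-15),(5,-45)):
    u=np.cos(np.radians(d))*xd+np.sin(np.radians(d))*Y
    print(n,'top: rim end, rim low',proj(b,[o+.179*ax+.014*u,o+.153*ax+.014*u]).ravel(),'side',proj(a,[o+.179*ax+.014*u,o+.153*ax+.014*u]).ravel())
im=a['image'].astype(int)
for v in range(174,196,3):
    r=im[v,245:290].min(-1);print(v,[(245+i,x) for i,x in enumerate(r) if x>95])
E
```

```text
centre [[306.47 163.67]]
3 top: rim end, rim low [301.56 163.51 294.38 165.06] side [270.96 174.99 266.39 188.13]
4 top: rim end, rim low [302.   160.38 294.82 161.99] side [267.74 174.21 263.17 187.29]
5 top: rim end, rim low [303.64 158.15 296.45 159.8 ] side [265.9  174.13 261.36 187.12]
174 [(245, np.int64(177)), (246, np.int64(180)), (247, np.int64(181)), (248, np.int64(140)), (249, np.int64(116)), (257, np.int64(189)), (258, np.int64(212)), (259, np.int64(194)), (260, np.int64(159)), (261, np.int64(137)), (262, np.int64(105)), (270, np.int64(133)), (271, np.int64(201)), (272, np.int64(220)), (273, np.int64(210)), (274, np.int64(207)), (275, np.int64(215)), (276, np.int64(217)), (277, np.int64(214)), (278, np.int64(219)), (279, np.int64(221)), (280, np.int64(220)), (281, np.int64(218)), (282, np.int64(216)), (283, np.int64(216)), (284, np.int64(193)), (285, np.int64(131))]
177 [(245, np.int64(164)), (246, np.int64(163)), (247, np.int64(158)), (248, np.int64(157)), (249, np.int64(151)), (250, np.int64(149)), (256, np.int64(117)), (257, np.int64(147)), (258, np.int64(207)), (259, 
[... 3231 characters left out ...]
.int64(150)), (259, np.int64(100)), (260, np.int64(115)), (261, np.int64(182)), (262, np.int64(181)), (263, np.int64(113)), (264, np.int64(221)), (265, np.int64(235)), (266, np.int64(230)), (267, np.int64(227)), (268, np.int64(134)), (269, np.int64(188)), (270, np.int64(189)), (271, np.int64(129))]
195 [(245, np.int64(162)), (246, np.int64(157)), (247, np.int64(148)), (248, np.int64(146)), (249, np.int64(146)), (250, np.int64(143)), (251, np.int64(145)), (252, np.int64(119)), (253, np.int64(131)), (264, np.int64(110)), (265, np.int64(139)), (266, np.int64(151)), (267, np.int64(155)), (268, np.int64(130)), (269, np.int64(112)), (270, np.int64(145)), (271, np.int64(131)), (274, np.int64(118))]
```

The top view puts the index rim end at px (301.6,160.3). The prediction for 4 is (302.0,160.4), so the sleeve is set to 4. Moving down to grip the handle.

jog_arm(
  deltas=[
    {"delta_pos":[0.003,0.001,0.06],"fingers":1,"yaw":0},
    {"delta_pos":[0.005,0.002,0.12],"fingers":1,"yaw":0},
    {"delta_pos":[0.005,0.002,0.12],"fingers":1,"yaw":0},
    {"delta_pos":[0.005,0.002,0.12],"fingers":0,"yaw":0},
    {"delta_pos":[0.005,0.002,0.12],"fingers":0,"yaw":0},
    {"delta_pos":[0.005,0.002,0.12],"fingers":0,"yaw":0},
    {"delta_pos":[0.005,0.002,0.12],"fingers":0,"yaw":0},
    {"delta_pos":[0.005,0.002,0.12],"fingers":0,"yaw":0},
    {"delta_pos":[0.005,0.002,0.12],"fingers":0,"yaw":0},
    {"delta_pos":[0.005,0.002,0.12],"fingers":0,"yaw":0},
  ],
)

```text
clock: 17.5
eef_pos: [0.5755, -0.0022, 0.1211]
tool_rot: [0.704, 0.63, 0.242, -0.221]
ft_force: [2.1, -5.2, 5.3]
grip_width: 0.035
grasp_force: 61.7
```

```bash
cat >> st.py <<'E'
print('axis dir (out) in tool',M.T@ax)
E
python3 st.py
```

```text
t 17.5 q [-0.328   0.5715  0.0254  1.2     0.6483  1.2939] p [ 0.5755 -0.0022  0.1211] w 0.03497233938351138 gf 61.74481633817777 F [ 2.1024 -5.2332  5.2875] T [-0.6883 -0.2503 -0.3234]
[[ 0.088   0.9941  0.0629]
 [ 0.78   -0.1081  0.6164]
 [ 0.6196 -0.0052 -0.7849]]
tilt deg toward X 38.287779207460346 Y 0.6478594786036073
dir X [0.7849 0.0078 0.6196] up [ 0.6196 -0.0052 -0.7849] Y [ 0.0029 -1.      0.0089]
radial in tool [0.0849 0.9945 0.0605] az -0.22388898612043703
axis pt 0.123 in tool units [-0.0003 -0.0042  0.0035]
axis pt 0.158 in tool units [-0.0038 -0.0052 -0.1131]
axis pt 0.26 in tool units [-0.014  -0.0082 -0.4529]
yaw units to align y with -Y 0.0037078206845065
axis dir (out) in tool [-0.0299 -0.0089 -0.9995]
```

jog_arm(
  deltas=[
    {"delta_pos":[-0.001,0,-0.04],"fingers":0,"yaw":0},
    {"delta_pos":[-0.003,-0.001,-0.09],"fingers":0,"yaw":0},
    {"delta_pos":[-0.004,-0.001,-0.14],"fingers":0,"yaw":0},
    {"delta_pos":[-0.006,-0.002,-0.2],"fingers":0,"yaw":0},
  ],
)

```text
clock: 17.9
eef_pos: [0.5685, -0.0392, 0.1644]
tool_rot: [0.704, 0.63, 0.24, -0.224]
ft_force: [0.1, 0.2, -3.4]
grip_width: 0.0349
grasp_force: 62.2
```

jog_arm(
  deltas=[
    {"delta_pos":[-0.002,0,-0.07],"fingers":0,"yaw":0},
    {"delta_pos":[-0.004,-0.001,-0.14],"fingers":0,"yaw":0},
    {"delta_pos":[-0.006,-0.002,-0.22],"fingers":0,"yaw":0},
    {"delta_pos":[-0.008,-0.002,-0.3],"fingers":0,"yaw":0},
  ],
)

```text
clock: 18.3
eef_pos: [0.5623, -0.097, 0.2339]
tool_rot: [0.704, 0.63, 0.24, -0.224]
ft_force: [0.4, 0.3, -3.7]
grip_width: 0.0347
grasp_force: 62.2
```

```bash
python3 st.py 0.45 -0.2 0.45
```

```text
t 18.3 q [-0.4807  0.5631  0.3138  1.6145  0.6106  1.1077] p [ 0.5623 -0.097   0.2339] w 0.03466124922893074 gf 62.16420326556545 F [ 0.3791  0.2514 -3.6599] T [-1.1499  0.0508  0.0243]
[[ 0.0911  0.9943  0.0553]
 [ 0.7792 -0.1058  0.6178]
 [ 0.6201 -0.0132 -0.7844]]
delta units for target [ 0.1452 -0.3455 -0.7979]
tilt deg toward X 38.32685451520463 Y 1.2134695859872928
dir X [0.7845 0.0101 0.6201] up [ 0.6201 -0.0132 -0.7844] Y [-0.0003 -0.9999  0.0166]
radial in tool [-0.0427  0.9978 -0.0506] az -9.790451091515475
axis pt 0.123 in tool units [0.0168 0.0112 0.496 ]
axis pt 0.158 in tool units [0.0134 0.0092 0.3794]
axis pt 0.26 in tool units [0.0034 0.0036 0.0396]
yaw units to align y with -Y -0.00035580541369155427
axis dir (out) in tool [-0.0293 -0.0166 -0.9994]
```

jog_arm(
  deltas=[
    {"delta_pos":[-0.11,-0.31,-1],"fingers":0,"yaw":0},
    {"delta_pos":[-0.11,-0.31,-1],"fingers":0,"yaw":0},
    {"delta_pos":[-0.11,-0.31,-1],"fingers":0,"yaw":0},
    {"delta_pos":[-0.11,-0.31,-1],"fingers":0,"yaw":0},
    {"delta_pos":[-0.11,-0.31,-1],"fingers":0,"yaw":0},
    {"delta_pos":[-0.11,-0.31,-1],"fingers":0,"yaw":0},
    {"delta_pos":[-0.11,-0.31,-1],"fingers":0,"yaw":0},
    {"delta_pos":[-0.11,-0.31,-1],"fingers":0,"yaw":0},
  ],
)

```text
clock: 19.1
eef_pos: [0.44, -0.2613, 0.3924]
tool_rot: [0.712, 0.628, 0.244, -0.199]
ft_force: [-0.2, 0.2, -4.2]
grip_width: 0.0352
grasp_force: 62.3
```

```bash
python3 st.py 0.18 -0.4 0.42
```

```text
t 19.1 q [-0.8206  0.5504  0.7018  2.1488  0.4935  0.7673] p [ 0.44   -0.2613  0.3924] w 0.035167406591261184 gf 62.25396243156865 F [-0.2334  0.2188 -4.181 ] T [-1.0479  0.1715 -0.0093]
[[ 0.0932  0.9908  0.0981]
 [ 0.7967 -0.1333  0.5896]
 [ 0.5972  0.0232 -0.8017]]
delta units for target [-0.3943 -0.7951 -0.4313]
tilt deg toward X 36.670716171672055 Y -2.083544567715691
dir X [ 0.8021 -0.0177  0.597 ] up [ 0.5972  0.0232 -0.8017] Y [-0.0003 -0.9996 -0.0292]
radial in tool [-0.3266  0.92   -0.2166] az -30.699650343890326
axis pt 0.123 in tool units [0.1896 0.3071 1.2818]
axis pt 0.158 in tool units [0.1828 0.3105 1.1654]
axis pt 0.26 in tool units [0.163  0.3204 0.8261]
yaw units to align y with -Y -0.00040595174759327314
axis dir (out) in tool [-0.0581  0.0292 -0.9979]
```

jog_arm(
  deltas=[
    {"delta_pos":[-0.51,-0.8,-0.28],"fingers":0,"yaw":0},
    {"delta_pos":[-0.51,-0.8,-0.28],"fingers":0,"yaw":0},
    {"delta_pos":[-0.51,-0.8,-0.28],"fingers":0,"yaw":0},
    {"delta_pos":[-0.51,-0.8,-0.28],"fingers":0,"yaw":0},
    {"delta_pos":[-0.51,-0.8,-0.28],"fingers":0,"yaw":0},
    {"delta_pos":[-0.51,-0.8,-0.28],"fingers":0,"yaw":0},
    {"delta_pos":[-0.51,-0.8,-0.28],"fingers":0,"yaw":0},
  ],
)

```text
clock: 19.8
eef_pos: [0.1777, -0.3914, 0.3423]
tool_rot: [0.716, 0.627, 0.241, -0.191]
ft_force: [0.8, -0.4, -4.3]
grip_width: 0.0351
grasp_force: 62.3
```

```bash
python3 st.py -0.07 -0.44 0.34
```

```text
t 19.8 q [-1.3191  0.5286  0.5247  2.1472  0.2484  0.3097] p [ 0.1777 -0.3914  0.3423] w 0.03507926969316104 gf 62.29389032232575 F [ 0.7545 -0.3885 -4.3088] T [-1.0631  0.0939 -0.089 ]
[[ 0.098   0.9895  0.1057]
 [ 0.8052 -0.1413  0.5759]
 [ 0.5848  0.0287 -0.8107]]
delta units for target [-0.216  -0.7942 -0.1743]
tilt deg toward X 35.77927279190248 Y -2.708796842140514
dir X [ 0.8112 -0.0258  0.5842] up [ 0.5848  0.0287 -0.8107] Y [-0.0041 -0.9993 -0.0384]
radial in tool [-0.6927  0.5377 -0.4806] az -65.58493475173664
axis pt 0.123 in tool units [0.7431 1.1036 1.4884]
axis pt 0.158 in tool units [0.7345 1.1081 1.3721]
axis pt 0.26 in tool units [0.7095 1.1212 1.0333]
yaw units to align y with -Y -0.0052589970930537475
axis dir (out) in tool [-0.0735  0.0386 -0.9965]
```

jog_arm(
  deltas=[
    {"delta_pos":[-0.2,-0.83,-0.2],"fingers":0,"yaw":0},
    {"delta_pos":[-0.2,-0.83,-0.2],"fingers":0,"yaw":0},
    {"delta_pos":[-0.2,-0.83,-0.2],"fingers":0,"yaw":0},
    {"delta_pos":[-0.2,-0.83,-0.2],"fingers":0,"yaw":0},
    {"delta_pos":[-0.2,-0.83,-0.2],"fingers":0,"yaw":0},
    {"delta_pos":[-0.2,-0.83,-0.2],"fingers":0,"yaw":0},
  ],
)

```text
clock: 20.4
eef_pos: [-0.0763, -0.4226, 0.3217]
tool_rot: [0.718, 0.631, 0.231, -0.182]
ft_force: [0.3, -0.1, -3.3]
grip_width: 0.035
grasp_force: 62.3
```

```bash
python3 st.py
```

```text
t 20.4 q [-1.7509  0.5683  0.5485  2.1475  0.0021 -0.0516] p [-0.0763 -0.4226  0.3217] w 0.03500530293453698 gf 62.300499498378485 F [ 0.2519 -0.1102 -3.3155] T [-1.0591  0.1112 -0.0208]
[[ 0.0972  0.99    0.1027]
 [ 0.8221 -0.138   0.5523]
 [ 0.5609  0.0307 -0.8273]]
tilt deg toward X 34.11865152591084 Y -2.6319930019417472
dir X [ 0.8279 -0.0225  0.5605] up [ 0.5609  0.0307 -0.8273] Y [-0.0014 -0.9993 -0.038 ]
radial in tool [-0.8263 -0.0401 -0.5618] az -100.23400485627565
axis pt 0.123 in tool units [0.988  1.9327 1.5537]
axis pt 0.158 in tool units [0.9761 1.9371 1.4377]
axis pt 0.26 in tool units [0.9412 1.95   1.0998]
yaw units to align y with -Y -0.0017423987072507745
axis dir (out) in tool [-0.1025  0.038  -0.994 ]
```

jog_arm(
  deltas=[
    {"delta_pos":[-0.5,-0.02,-0.9],"fingers":0,"yaw":0},
  ],
)

```text
clock: 20.5
eef_pos: [-0.0802, -0.4476, 0.3178]
tool_rot: [0.722, 0.633, 0.219, -0.172]
ft_force: [0.7, 0.6, -3.1]
grip_width: 0.035
grasp_force: 62.3
```

jog_arm(
  deltas=[
    {"delta_pos":[-0.5,-0.02,-0.9],"fingers":0,"yaw":0},
  ],
)

```text
clock: 20.6
eef_pos: [-0.0824, -0.4726, 0.3131]
tool_rot: [0.724, 0.637, 0.207, -0.162]
ft_force: [-0.2, -0.8, -3.5]
grip_width: 0.0352
grasp_force: 62.4
```

jog_arm(
  deltas=[
    {"delta_pos":[-0.5,-0.02,-0.9],"fingers":0,"yaw":0},
  ],
)

```text
clock: 20.7
eef_pos: [-0.0854, -0.4947, 0.3105]
tool_rot: [0.727, 0.641, 0.195, -0.152]
ft_force: [0.4, -0.3, -2.9]
grip_width: 0.035
grasp_force: 62.3
```

jog_arm(
  deltas=[
    {"delta_pos":[-0.5,-0.02,-0.9],"fingers":0,"yaw":0},
  ],
)

```text
clock: 20.8
eef_pos: [-0.0885, -0.5147, 0.3097]
tool_rot: [0.73, 0.643, 0.182, -0.142]
ft_force: [0.4, 0.4, -3.1]
grip_width: 0.0346
grasp_force: 62.3
```

```bash
python3 st.py
```

```text
t 20.8 q [-1.7442  0.6947  0.8074  2.1482  0.0053 -0.0488] p [-0.0885 -0.5147  0.3097] w 0.03464434157019947 gf 62.33565825037658 F [ 0.3711  0.4146 -3.0665] T [-0.7839  0.1415 -0.0229]
[[ 0.106   0.9909  0.0826]
 [ 0.888  -0.1317  0.4406]
 [ 0.4474  0.0266 -0.8939]]
tilt deg toward X 26.57658217772861 Y -1.9859789667542078
dir X [ 0.8943 -0.016   0.4472] up [ 0.4474  0.0266 -0.8939] Y [-0.0024 -0.9995 -0.031 ]
radial in tool [-0.8931 -0.0382 -0.4482] az -99.7574378244638
axis pt 0.123 in tool units [1.4707 1.9475 1.5006]
axis pt 0.158 in tool units [1.4436 1.951  1.3872]
axis pt 0.26 in tool units [1.3647 1.9615 1.0567]
yaw units to align y with -Y -0.003091729747738883
axis dir (out) in tool [-0.2321  0.0307 -0.9722]
```

jog_arm(
  deltas=[
    {"delta_pos":[-0.5,-0.02,-0.9],"fingers":0,"yaw":0},
  ],
)

```text
clock: 20.9
eef_pos: [-0.0914, -0.533, 0.3106]
tool_rot: [0.733, 0.646, 0.168, -0.131]
ft_force: [-0.5, 0.8, -3.7]
grip_width: 0.0353
grasp_force: 62.3
```

jog_arm(
  deltas=[
    {"delta_pos":[-0.5,-0.02,-0.9],"fingers":0,"yaw":0},
  ],
)

```text
clock: 21.0
eef_pos: [-0.0942, -0.5496, 0.3131]
tool_rot: [0.736, 0.649, 0.155, -0.12]
ft_force: [-0.3, -0.7, -3.5]
grip_width: 0.0348
grasp_force: 62.3
```

jog_arm(
  deltas=[
    {"delta_pos":[-0.5,-0.02,-0.9],"fingers":0,"yaw":0},
  ],
)

```text
clock: 21.1
eef_pos: [-0.0966, -0.5646, 0.3174]
tool_rot: [0.738, 0.651, 0.141, -0.109]
ft_force: [-0.3, 0.8, -3.5]
grip_width: 0.0347
grasp_force: 62.3
```

jog_arm(
  deltas=[
    {"delta_pos":[-0.5,-0.02,-0.9],"fingers":0,"yaw":0},
  ],
)

```text
clock: 21.2
eef_pos: [-0.0989, -0.5782, 0.3231]
tool_rot: [0.74, 0.653, 0.127, -0.098]
ft_force: [0.2, -0.3, -4.8]
grip_width: 0.0349
grasp_force: 62.3
```

jog_arm(
  deltas=[
    {"delta_pos":[-0.5,-0.02,-0.9],"fingers":0,"yaw":0},
  ],
)

```text
clock: 21.3
eef_pos: [-0.1009, -0.5902, 0.3303]
tool_rot: [0.742, 0.655, 0.112, -0.086]
ft_force: [1.2, 0.3, -3.7]
grip_width: 0.0348
grasp_force: 62.3
```

jog_arm(
  deltas=[
    {"delta_pos":[-0.5,-0.02,-0.9],"fingers":0,"yaw":0},
  ],
)

```text
clock: 21.4
eef_pos: [-0.1027, -0.6009, 0.3389]
tool_rot: [0.744, 0.656, 0.098, -0.075]
ft_force: [0.5, 1.1, -3.6]
grip_width: 0.0348
grasp_force: 62.3
```

jog_arm(
  deltas=[
    {"delta_pos":[-0.5,-0.02,-0.9],"fingers":0,"yaw":0},
  ],
)

```text
clock: 21.5
eef_pos: [-0.1042, -0.6103, 0.3488]
tool_rot: [0.746, 0.658, 0.084, -0.064]
ft_force: [-0.1, -0.3, -3.8]
grip_width: 0.0348
grasp_force: 62.3
```

jog_arm(
  deltas=[
    {"delta_pos":[-0.5,-0.02,-0.9],"fingers":0,"yaw":0},
  ],
)

```text
clock: 21.6
eef_pos: [-0.1056, -0.6183, 0.3599]
tool_rot: [0.747, 0.659, 0.07, -0.052]
ft_force: [0.1, 0.2, -4.0]
grip_width: 0.0353
grasp_force: 62.3
```

jog_arm(
  deltas=[
    {"delta_pos":[-0.5,-0.02,-0.9],"fingers":0,"yaw":0},
  ],
)

```text
clock: 21.7
eef_pos: [-0.1067, -0.6251, 0.372]
tool_rot: [0.748, 0.66, 0.056, -0.041]
ft_force: [-0.3, -0.5, -3.2]
grip_width: 0.0349
grasp_force: 62.3
```

jog_arm(
  deltas=[
    {"delta_pos":[-0.5,-0.02,-0.9],"fingers":0,"yaw":0},
  ],
)

```text
clock: 21.8
eef_pos: [-0.108, -0.6306, 0.3854]
tool_rot: [0.749, 0.66, 0.041, -0.029]
ft_force: [-1.0, 0.6, -4.2]
grip_width: 0.0346
grasp_force: 62.3
```

```bash
python3 st.py
```

```text
t 21.8 q [-1.7431  0.7512  1.2288  2.1493  0.0059 -0.0467] p [-0.108  -0.6306  0.3854] w 0.034622549378367125 gf 62.286890322575346 F [-1.0386  0.6064 -4.1674] T [-0.2074  0.1054  0.0022]
[[ 0.1244  0.992   0.023 ]
 [ 0.9871 -0.1261  0.0982]
 [ 0.1003  0.0105 -0.9949]]
tilt deg toward X 5.753582775075793 Y -0.662955487797904
dir X [ 0.9949 -0.0104  0.1002] up [ 0.1003  0.0105 -0.9949] Y [-0.0093 -0.9999 -0.0115]
radial in tool [-0.994  -0.0431 -0.1007] az -99.71565427100302
axis pt 0.123 in tool units [2.2643 1.9824 1.1379]
axis pt 0.158 in tool units [2.1987 1.9841 1.0415]
axis pt 0.26 in tool units [2.0074 1.9891 0.7605]
yaw units to align y with -Y -0.011831521876482674
axis dir (out) in tool [-0.5627  0.0148 -0.8265]
```

jog_arm(
  deltas=[
    {"delta_pos":[-0.5,-0.02,-0.9],"fingers":0,"yaw":0},
  ],
)

```text
clock: 21.9
eef_pos: [-0.1094, -0.6349, 0.4002]
tool_rot: [0.75, 0.661, 0.026, -0.018]
ft_force: [-0.4, -0.8, -3.3]
grip_width: 0.035
grasp_force: 62.3
```

jog_arm(
  deltas=[
    {"delta_pos":[-0.5,-0.02,-0.9],"fingers":0,"yaw":0},
  ],
)

```text
clock: 22.0
eef_pos: [-0.1103, -0.6358, 0.4163]
tool_rot: [0.751, 0.661, 0.013, -0.007]
ft_force: [0.5, 0.4, -3.2]
grip_width: 0.0349
grasp_force: 62.3
```

jog_arm(
  deltas=[
    {"delta_pos":[-0.5,-0.02,-0.9],"fingers":0,"yaw":0},
  ],
)

```text
clock: 22.1
eef_pos: [-0.1099, -0.6305, 0.4338]
tool_rot: [0.751, 0.66, 0.002, 0.001]
ft_force: [0.1, -0.2, -3.6]
grip_width: 0.0349
grasp_force: 62.3
```

jog_arm(
  deltas=[
    {"delta_pos":[0,0,0.05],"fingers":0,"yaw":0},
    {"delta_pos":[0.05,0,0.1],"fingers":0,"yaw":0},
    {"delta_pos":[0.05,0,0.1],"fingers":0,"yaw":0},
    {"delta_pos":[0.05,0,0.1],"fingers":0,"yaw":0},
  ],
)

```text
clock: 22.5
eef_pos: [-0.1082, -0.6146, 0.4049]
tool_rot: [0.751, 0.66, 0.002, 0.001]
ft_force: [0.6, -0.8, -2.8]
grip_width: 0.035
grasp_force: 62.2
```

```bash
python3 st.py 0.15 -0.5 0.33
```

```text
t 22.5 q [-1.7473  0.5652  0.9451  1.9524  0.0046 -0.0476] p [-0.1082 -0.6146  0.4049] w 0.03498997019841235 gf 62.24966757581569 F [ 0.5554 -0.7504 -2.7849] T [-0.0612  0.0011  0.0156]
[[ 0.1285  0.9917  0.0048]
 [ 0.9917 -0.1285  0.0009]
 [ 0.0015  0.0047 -1.    ]]
delta units for target [0.489  0.8032 0.2543]
tilt deg toward X 0.08231243613828221 Y -0.2689507873043489
dir X [ 0.9999 -0.0128  0.0014] up [ 0.0015  0.0047 -1.    ] Y [-0.0128 -0.9999 -0.0047]
radial in tool [-0.999  -0.0454 -0.0017] az -99.9842733798032
axis pt 0.123 in tool units [2.3175 1.9892 0.9619]
axis pt 0.158 in tool units [2.2427 1.9906 0.8724]
axis pt 0.26 in tool units [2.0245 1.9946 0.6116]
yaw units to align y with -Y -0.016315932717211327
axis dir (out) in tool [-0.6416  0.0119 -0.7669]
```

jog_arm(
  deltas=[
    {"delta_pos":[-0.05,-0.02,-0.1],"fingers":0,"yaw":0},
  ],
)

```text
clock: 22.6
eef_pos: [-0.1129, -0.6229, 0.421]
tool_rot: [0.751, 0.66, 0.009, -0.004]
ft_force: [-0.1, -4.5, -1.9]
grip_width: 0.0349
grasp_force: 62.2
```

jog_arm(
  deltas=[
    {"delta_pos":[-0.5,-0.02,-0.9],"fingers":0,"yaw":0},
  ],
)

```text
clock: 22.7
eef_pos: [-0.1141, -0.6263, 0.4448]
tool_rot: [0.751, 0.66, -0.005, 0.006]
ft_force: [2.1, 8.3, 16.0]
grip_width: 0.0349
grasp_force: 63.5
```

jog_arm(
  deltas=[
    {"delta_pos":[0,0,0.05],"fingers":0,"yaw":0},
    {"delta_pos":[0.05,0,0.1],"fingers":0,"yaw":0},
    {"delta_pos":[0.05,0,0.1],"fingers":0,"yaw":0},
  ],
)

```text
clock: 23.0
eef_pos: [-0.1112, -0.6082, 0.4137]
tool_rot: [0.751, 0.66, -0.002, 0.004]
ft_force: [0.4, 0.4, -3.7]
grip_width: 0.035
grasp_force: 62.4
```

```bash
python3 st.py 0.15 -0.5 0.33
```

```text
t 23.0 q [-1.7539  0.545   0.9345  1.9517  0.0046 -0.0541] p [-0.1112 -0.6082  0.4137] w 0.03499927159572145 gf 62.367446422576904 F [ 0.3851  0.3581 -3.7187] T [-0.0338 -0.0629 -0.0107]
[[ 0.1286  0.9917  0.0029]
 [ 0.9917 -0.1286 -0.0093]
 [-0.0089  0.0041 -1.    ]]
delta units for target [0.4721 0.8159 0.2781]
tilt deg toward X -0.5105570131255442 Y -0.22796489451883878
dir X [ 0.9999 -0.0129 -0.0089] up [-0.0089  0.0041 -1.    ] Y [-0.0129 -0.9999 -0.004 ]
radial in tool [-0.9986 -0.0519  0.0086] az -100.36019039125057
axis pt 0.123 in tool units [2.3079 2.0021 0.966 ]
axis pt 0.158 in tool units [2.2321 2.0035 0.8773]
axis pt 0.26 in tool units [2.0113 2.0073 0.6189]
yaw units to align y with -Y -0.016444485905808253
axis dir (out) in tool [-0.6495  0.0115 -0.7602]
```

jog_arm(
  deltas=[
    {"delta_pos":[0.47,0.81,0.18],"fingers":0,"yaw":0},
    {"delta_pos":[0.47,0.81,0.18],"fingers":0,"yaw":0},
    {"delta_pos":[0.47,0.81,0.18],"fingers":0,"yaw":0},
    {"delta_pos":[0.47,0.81,0.18],"fingers":0,"yaw":0},
    {"delta_pos":[0.47,0.81,0.18],"fingers":0,"yaw":0},
    {"delta_pos":[0.47,0.81,0.18],"fingers":0,"yaw":0},
    {"delta_pos":[0.47,0.81,0.18],"fingers":0,"yaw":0},
  ],
)

```text
clock: 23.7
eef_pos: [0.1526, -0.5052, 0.3654]
tool_rot: [0.749, 0.663, -0.007, 0.012]
ft_force: [-0.5, -0.5, -3.2]
grip_width: 0.0349
grasp_force: 62.6
```

jog_arm(
  deltas=[
    {"delta_pos":[0.65,0.75,0.05],"fingers":0,"yaw":0},
    {"delta_pos":[0.65,0.75,0.05],"fingers":0,"yaw":0},
    {"delta_pos":[0.65,0.75,0.05],"fingers":0,"yaw":0},
    {"delta_pos":[0.65,0.75,0.05],"fingers":0,"yaw":0},
    {"delta_pos":[0.65,0.75,0.05],"fingers":0,"yaw":0},
    {"delta_pos":[0.65,0.75,0.05],"fingers":0,"yaw":0},
    {"delta_pos":[0.65,0.75,0.05],"fingers":0,"yaw":0},
    {"delta_pos":[0.65,0.75,0.05],"fingers":0,"yaw":0},
  ],
)

```text
clock: 24.5
eef_pos: [0.3986, -0.3412, 0.3464]
tool_rot: [0.75, 0.661, -0.006, 0.011]
ft_force: [-0.5, -0.3, -4.2]
grip_width: 0.0348
grasp_force: 62.7
```

```bash
python3 st.py 0.521 -0.23 0.30; python3 - <<'E'
from h import *
np.set_printoptions(precision=4,suppress=True)
o=bot.get_obs();p=o['eef_pos'];M=R.from_quat(o['tool_rot']).as_matrix()
for n in('side','top'):
    c=cam(n);P=xyz(c);w=proj(c,[p+[0,0,.0],p-[0,0,.123],p+[0,0,.06]]);print(n,w.ravel())
    L=(P-p)@M # tool coords
    np.save(n+'L.npy',L)
    m=(c['range_z']>0)&(np.hypot(L[...,0],L[...,1])<.03)
    for lo,hi in((.1,.125),(.06,.095),(-.02,.02),(.02,.05)):
        q=L[m&(L[...,2]>lo)&(L[...,2]<hi)]
        if len(q)>4: print(lo,hi,len(q),'med',np.median(q,0)*1000,'min',q.min(0)*1000,'max',q.max(0)*1000)
    if n=='side':
        u,v=w[0].astype(int);x0=max(0,min(540,u-50));y0=max(0,v-60);save(c,'c5.png',(x0,y0,x0+100,min(400,y0+140)),4);print(x0,y0)
E
```

```text
t 24.5 q [-0.699   0.2592  0.3248  1.6161 -0.0154  0.9978] p [ 0.3986 -0.3412  0.3464] w 0.03479116641619834 gf 62.726309252902865 F [-0.5041 -0.2806 -4.1573] T [-0.0147 -0.009   0.0408]
[[ 0.1259  0.992   0.0056]
 [ 0.9917 -0.1258 -0.0248]
 [-0.0239  0.0087 -0.9997]]
delta units for target [0.4227 0.3567 0.1476]
tilt deg toward X -1.3755190054974786 Y -0.48309392870636364
dir X [ 0.9997 -0.0101 -0.024 ] up [-0.0239  0.0087 -0.9997] Y [-0.0103 -0.9999 -0.0084]
radial in tool [-0.5492  0.8354  0.0204] az -40.56093389900934
axis pt 0.123 in tool units [1.2147 0.4321 0.7288]
axis pt 0.158 in tool units [1.1376 0.4336 0.6412]
axis pt 0.26 in tool units [0.9128 0.4381 0.3861]
yaw units to align y with -Y -0.013062982415177594
axis dir (out) in tool [-0.6609  0.0131 -0.7503]
side [406.8877  54.9541 402.2071 111.4013 409.3801  24.8961]
0.1 0.125 72 med [ 11.4038   1.0918 112.2747] min [  2.5495  -4.764  100.1688] max [ 16.2053  10.2161 124.6049]
0.06 0.095 58 med [ 8.769   1.6798 77.2077] min [ 1.1894 -5.1498 60.5773] max [11.7657  6.928  93.7936]
-0.02 0.02 466 med [18.8497 -4.7045 -3.04  ] min [ -8.3676 -29.7287 -19.9813] max [25.2484 29.0557 19.9836]
0.02 0.05 281 med [20.6342 -4.1376 35.0925] min [-11.0858 -17.4279  20.0387] max [26.0941 18.9428 49.9369]
356 0
top [478.1068 231.6253 454.169  239.0809 492.9235 227.0105]
0.1 0.125 43 med [  7.6835   0.3888 107.8603] min [  2.1425  -5.0384 100.2915] max [ 10.6049   9.0417 124.7143]
-0.02 0.02 251 med [16.9189 -5.3207 -8.1623] min [  4.2308 -29.1393 -19.9365] max [19.1002 28.7785 19.5695]
0.02 0.05 116 med [18.2866 -3.4337 33.2451] min [ -6.5136 -18.1067  20.6291] max [19.7358 16.8675 47.0348]
```

View pics/c5.png

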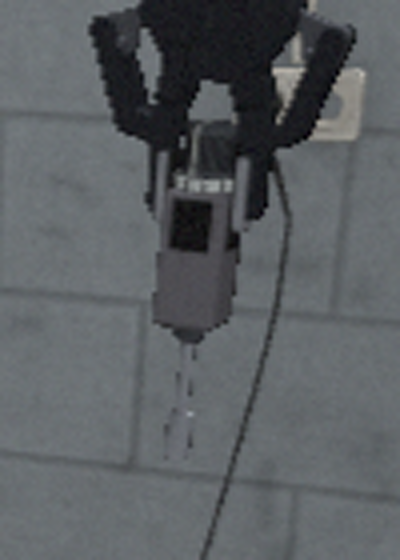

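jog_arm(
  deltas=[
    {"delta_pos":[0.15,0.13,0.05],"fingers":0,"yaw":0},
    {"delta_pos":[0.3,0.25,0.1],"fingers":0,"yaw":0},
    {"delta_pos":[0.38,0.32,0.14],"fingers":0,"yaw":0},
    {"delta_pos":[0.415,0.347,0.148],"fingers":0,"yaw":0},
    {"delta_pos":[0.415,0.347,0.148],"fingers":0,"yaw":0},
    {"delta_pos":[0.415,0.347,0.148],"fingers":0,"yaw":0},
    {"delta_pos":[0.415,0.347,0.148],"fingers":0,"yaw":0},
  ],
)

```text
clock: 25.3
eef_pos: [0.5143, -0.2323, 0.2978]
tool_rot: [0.752, 0.659, -0.006, 0.009]
ft_force: [-0.1, -0.2, -3.4]
grip_width: 0.0348
grasp_force: 62.7
```

```bash
python3 st.py 0.518 -0.232 0.275; python3 - <<'E'
from h import *
np.set_printoptions(precision=4,suppress=True)
o=bot.get_obs();p=o['eef_pos'];M=R.from_quat(o['tool_rot']).as_matrix()
vis=[]
for n in('side','top'):
    c=cam(n);P=xyz(c);L=(P-p)@M
    m=(c['range_z']>0)&(abs(L[...,1])<.014)&(L[...,0]>.012)&(L[...,0]<.03)&(L[...,2]>-.0)&(L[...,2]<.045)
    q=L[m]; 
    if len(q)>20:
        A=np.c_[q[:,1:],np.ones(len(q))];k=np.linalg.lstsq(A,q[:,0],rcond=None)[0];print(n,'face x = %.4f y + %.4f z + %.4f'%tuple(k),len(q))
    for lo,hi in((.055,.072),(.075,.092),(.1,.112),(.112,.124)):
        q=L[(c['range_z']>0)&(np.hypot(L[...,0]-.003,L[...,1])<.02)&(L[...,2]>lo)&(L[...,2]<hi)]
        if len(q)>4: print(lo,len(q),'mean',q.mean(0)*1000,'P2-98 x',np.percentile(q[:,0],[2,98])*1000,'y',np.percentile(q[:,1],[2,98])*1000)
    w=proj(c,[[.5207,-.2296,.122],p+M@[.0055,.001,.123]]);print(n,w.ravel())
    u,v=w.mean(0).astype(int);vis.append(cv2.resize(c['image'][v-45:v+35,u-40:u+40],(400,400),interpolation=cv2.INTER_CUBIC))
cv2.imwrite('pics/c6.png',np.hstack(vis)[:,:,::-1])
E
```

```text
t 25.3 q [-0.4143  0.3486  0.3239  1.5354 -0.0186  1.2879] p [ 0.5143 -0.2323  0.2978] w 0.03477275121980658 gf 62.69145549740642 F [-0.1158 -0.1546 -3.3877] T [ 0.0247  0.0507 -0.0368]
[[ 0.1312  0.9914  0.0023]
 [ 0.9911 -0.1311 -0.0213]
 [-0.0208  0.0051 -0.9998]]
delta units for target [0.0043 0.0117 0.0761]
tilt deg toward X -1.198721161310607 Y -0.2717472243534603
dir X [ 0.9997 -0.0154 -0.0209] up [-0.0208  0.0051 -0.9998] Y [-0.0155 -0.9999 -0.0047]
radial in tool [-0.2885  0.9574  0.0109] az -24.31048995395292
axis pt 0.123 in tool units [0.8011 0.0946 0.5759]
axis pt 0.158 in tool units [0.7243 0.0962 0.4881]
axis pt 0.26 in tool units [0.5003 0.1009 0.2323]
yaw units to align y with -Y -0.01974209114369406
axis dir (out) in tool [-0.6586  0.0138 -0.7524]
side face x = 0.0058 y + 0.0105 z + 0.0209 264
0.055 33 mean [ 9.182   0.0381 62.5124] P2-98 x [ 2.7084 15.4689] y [-6.928  8.076]
0.075 24 mean [ 8.2236  1.0578 83.8886] P2-98 x [ 5.6551 11.4397] y [-1.0622  3.3464]
0.1 37 mean [  9.7439   1.1525 105.8997] P2-98 x [ 1.195  13.4973] y [-4.3117  8.6411]
0.112 35 mean [ 11.2406   1.9553 117.8295] P2-98 x [ 6.0141 15.1004] y [-4.217  10.3858]
side [333.3807 163.1493 335.5052 141.2128]
top [389.1853 190.7167 393.7294 187.388 ]
```

View pics/c6.png

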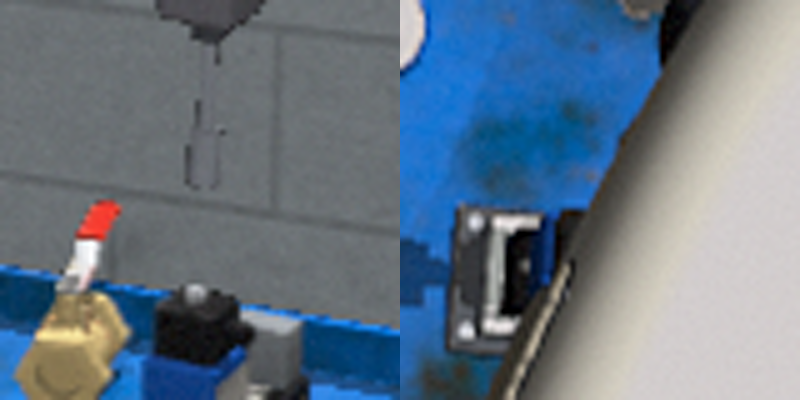

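```bash
python3 - <<'E'
from h import *
np.set_printoptions(precision=4,suppress=True)
o=bot.get_obs();p=o['eef_pos'];M=R.from_quat(o['tool_rot']).as_matrix()
c=cam('side');rz=c['range_z'];q0=(c['R']@(p-[0,0,.1])+c['t'])[2];rows=[]
for v in range(90,150):
    cols=np.where((abs(rz[v,315:360]-q0)<.05))[0]+315
    if len(cols): rows.append([v,cols.min(),cols.max(),cols.mean(),len(cols)])
rows=np.array(rows);print(rows[::3])
nut=np.array([.5207,-.2296,.122])
print('vertical over nut',proj(c,[nut+[0,0,h] for h in(0,.03,.053,.12,.16)]))
print('tcp axis',proj(c,[p+M@[.003,.001,.0],p+M@[.0055,.001,.123]]))
print('mm/px',q0/c['fx'])
E
```

```text
[[ 90.     326.     347.     341.       4.    ]
 [ 93.     326.     346.     340.25     4.    ]
 [ 96.     326.     346.     336.125    8.    ]
 [ 99.     326.     346.     334.6364  11.    ]
 [102.     326.     346.     335.5333  15.    ]
 [105.     326.     346.     335.5882  17.    ]
 [108.     325.     345.     335.      20.    ]
 [111.     329.     342.     335.5     14.    ]
 [114.     332.     338.     335.       7.    ]
 [117.     334.     337.     335.5      4.    ]
 [120.     334.     336.     335.       3.    ]
 [123.     334.     336.     335.       3.    ]
 [126.     333.     336.     334.5      4.    ]
 [129.     333.     336.     334.5      4.    ]
 [132.     332.     337.     334.5      6.    ]
 [135.     332.     337.     334.5      6.    ]
 [138.     331.     337.     334.       7.    ]
 [141.     331.     337.     334.       7.    ]
 [144.     332.     337.     334.5      6.    ]]
vertical over nut [[333.3807 163.1493]
 [333.5132 150.6573]
 [333.6174 140.8407]
 [333.934  110.991 ]
 [334.1331  92.2233]]
tcp axis [[336.4664  84.9573]
 [335.4967 141.3305]]
mm/px 0.002163968001232209
```

jog_arm(
  deltas=[
    {"delta_pos":[0,0,0],"fingers":0,"yaw":-0.2},
    {"delta_pos":[0,0,0],"fingers":0,"yaw":-0.4},
    {"delta_pos":[0,0,0],"fingers":0,"yaw":-0.6},
    {"delta_pos":[0,0,0],"fingers":0,"yaw":-0.8},
    {"delta_pos":[0,0,0],"fingers":0,"yaw":-0.9},
    {"delta_pos":[0,0,0],"fingers":0,"yaw":-0.9},
    {"delta_pos":[0,0,0],"fingers":0,"yaw":-0.9},
  ],
)

```text
clock: 26.15
eef_pos: [0.5146, -0.2309, 0.297]
tool_rot: [0.478, 0.879, -0.009, 0.005]
ft_force: [0.3, -0.4, -3.0]
grip_width: 0.0345
grasp_force: 62.8
```

```bash
cat > ms.py <<'E'
from h import *
np.set_printoptions(precision=4,suppress=True)
o=bot.get_obs();p=o['eef_pos'];M=R.from_quat(o['tool_rot']).as_matrix();print('t',o['clock'],'p',p,'lean',M[:,2],'w',o['grip_width'])
c=cam('side');rz=c['range_z'];P=xyz(c);q0=(c['R']@(p-[0,0,.1])+c['t'])[2];rows=[]
for v in range(70,158):
    cols=np.where((abs(rz[v,315:360]-q0)<.05))[0]+315
    if len(cols) and len(cols)<26 and cols.max()-cols.min()+1==len(cols): rows.append([v,cols.mean(),len(cols),*np.median(P[v,cols],0)])
rows=np.array(rows);print(rows[::4])
# shank+socket only
s=rows[rows[:,2]<=8];k=np.polyfit(s[:,0],s[:,1],1)
nut=np.array([.5207,-.2296,.122]);w=proj(c,[nut,nut+[0,0,.16]]);kv=(w[1,0]-w[0,0])/(w[1,1]-w[0,1])
print('slope',k[0],'vertical',kv,'lean in image deg',np.degrees(np.arctan(k[0]-kv)*1.0),'mouth row',rows[-1,0])
vm=rows[-1,0];print('mouth u',np.polyval(k,vm),'over-nut u',w[0,0]+kv*(vm-w[0,1]))
# depth line: shank/socket nearest surface
d=c['R'].T@[0,0,1];print('fwd',d)
for r in(7.5,4):
    t=s[(s[:,2]>=6) if r==7.5 else (s[:,2]<6)];print(r,len(t),t[:,3:].mean(0))
E
python3 ms.py
```

```text
t 26.15 p [ 0.5146 -0.2309  0.297 ] lean [ 0.0014 -0.0203 -0.9998] w 0.034477818173110346
[[ 72.     344.       1.       0.5058  -0.2463   0.3212]
 [ 88.     327.5      2.       0.5326  -0.2221   0.2914]
 [ 92.     327.5      2.       0.5329  -0.2228   0.2829]
 [ 96.     327.5      2.       0.5329  -0.2231   0.2745]
 [112.     337.      15.       0.5071  -0.213    0.2461]
 [116.     335.5      4.       0.5146  -0.2247   0.2334]
 [120.     335.5      4.       0.5151  -0.2249   0.2244]
 [124.     335.5      4.       0.5145  -0.224    0.2156]
 [128.     335.5      4.       0.5142  -0.2242   0.2069]
 [132.     335.5      4.       0.5141  -0.2238   0.1978]
 [136.     335.       7.       0.5131  -0.2205   0.1898]
 [140.     335.       7.       0.513   -0.2194   0.1808]
 [144.     335.       7.       0.5134  -0.2218   0.1715]]
slope 0.0803709372597195 vertical -0.010608719291978881 lean in image deg 5.198438855440509 mouth row 145.0
mouth u 336.0470031115039 over-nut u 333.57323663898876
fwd [ 0.3376 -0.8196 -0.463 ]
7.5 14 [ 0.5135 -0.2214  0.1915]
4 31 [ 0.5201 -0.2246  0.2451]
```

jog_arm(
  deltas=[
    {"delta_pos":[-0.012,0.01,0.02],"fingers":0,"yaw":0},
    {"delta_pos":[-0.012,0.01,0.045],"fingers":0,"yaw":0},
    {"delta_pos":[-0.012,0.01,0.067],"fingers":0,"yaw":0},
    {"delta_pos":[-0.012,0.01,0.067],"fingers":0,"yaw":0},
    {"delta_pos":[-0.012,0.01,0.067],"fingers":0,"yaw":0},
    {"delta_pos":[-0.012,0.01,0.067],"fingers":0,"yaw":0},
  ],
)

```text
clock: 26.8
eef_pos: [0.5195, -0.2322, 0.2767]
tool_rot: [0.476, 0.879, -0.009, 0.005]
ft_force: [0.6, -0.3, -2.8]
grip_width: 0.035
grasp_force: 62.7
```

```bash
python3 ms.py; python3 - <<'E'
from h import *
np.set_printoptions(precision=4,suppress=True)
c=cam('side');save(c,'c7.png',(290,80,380,210),4)
# nut blob: bright pixels near its predicted place
g=c['image'].min(-1);s=g[158:172,326:342];m=s>120;v,u=np.where(m);print('nut blob',u.mean()+326,v.mean()+158,v.min()+158,m.sum(),'cols',u.min()+326,u.max()+326)
P=xyz(c)[158:172,326:342][m];print(np.median(P,0))
E
```

```text
t 26.8 p [ 0.5195 -0.2322  0.2767] lean [ 0.0012 -0.0202 -0.9998] w 0.03504255813640499
[[ 82.     342.       1.       0.5098  -0.2464   0.3004]
 [ 99.     325.5      2.       0.5372  -0.2226   0.2679]
 [104.     325.5      2.       0.5372  -0.2226   0.2572]
 [119.     335.      17.       0.5111  -0.2119   0.2305]
 [123.     334.       7.       0.5163  -0.222    0.2181]
 [127.     333.5      4.       0.5196  -0.2257   0.2078]
 [131.     333.5      4.       0.5203  -0.2261   0.1987]
 [135.     333.5      4.       0.5189  -0.2251   0.1901]
 [139.     333.5      4.       0.5192  -0.2255   0.1807]
 [143.     333.5      6.       0.5172  -0.2221   0.173 ]
 [147.     333.       7.       0.518   -0.2224   0.1637]
 [151.     333.       7.       0.5183  -0.221    0.155 ]]
slope 0.11198279165191491 vertical -0.010608719291978881 lean in image deg 6.989103076497148 mouth row 153.0
mouth u 334.64462109784864 over-nut u 333.4883668846529
fwd [ 0.3376 -0.8196 -0.463 ]
7.5 16 [ 0.5181 -0.2226  0.1736]
4 26 [ 0.5256 -0.2257  0.2235]
nut blob 333.2 164.4 164 5 cols 332 334
[ 0.5196 -0.2288  0.1196]
```

View pics/c7.png

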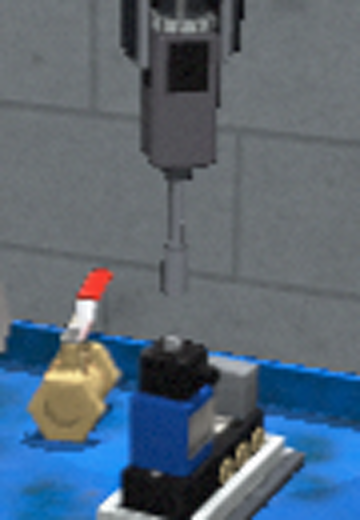

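The socket mouth is at px u≈333.0 and the nut at u≈333.2, with a gap of about 29 mm. The driver looks upright and steady, so I'm handing in.

```bash
python3 -c "
from workcell import bot
o=bot.get_obs();print(abs(o['joint_vel']).max(),o['grasp_force'],o['eef_pos']);print(bot.job_done())"
```

```text
0.0031123919572905397 62.64985918533057 [ 0.5195625  -0.2322744   0.27693014]
the job is handed in; nothing more can be done
None
```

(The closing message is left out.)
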